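Spread stone nuggets on the tipping tray and tip them into the dish

TASK

Bring the dish from its cork mat to under the tray's open end, and shake the stone nuggets out of the shaker evenly over the level tray, so that all lie flat on it at rest, none piled on another, with at least two in each of its three marked fields. Then push the tray's tab down so that they slide off into the dish, let the tray come level again, and finish with the dish, holding all the nuggets, back on its mat and the empty shaker upright on its rubber pad. Leave the spool and the pliers where they are.

Things in the scene. Friction and masses are not known exactly. Their poses are not given: they have to be found in the camera images.
- stand: Fixed steel stand carrying the wooden tipping tray. Origin on the table under the middle of the tray's floor; x across the tray (parallel to the hinge), y along it to its closed end (it pours to -y), z up. Base 150 x 155 x 8 mm (y -55 to 100), two uprights at x +-67, y -45, 106 mm high. Hinge axis along x at y -45, z 100 mm. The table beyond y = -60 mm is free.
- tray (a joint): Tilt of the tray in rad: 0 level (on a stop), up to 0.65 with the open end (lip) down. It is tail-heavy: pushing down on the tab near the lip tips it (4 to 8 N); let go, it falls back level by itself. Nuggets start to slide at about 0.27 to 0.36 rad, and slide off reliably near full tilt.
- tray_mid (a point): Middle of the tray floor's upper face (100 mm up when level); axes as the stand's, but tilting with the tray. Floor 112 x 210 mm inside; side walls and the wall at the +y end 22 mm high, 4 mm thick; the -y end (lip, y -105) is open. Two dark inlaid lines across at y = -35 and +35 mm mark three equal fields.
- tray_tab (a point): Where to push: top of the wooden tab, 30 x 36 mm, sticking out sideways from the tray's +x side (the side away from the robot) at floor height near the lip, 45 mm from the hinge axis towards the lip (from tray_mid x +75, y -90, z +2 mm).
- dish_spot (a point): Spot on the table, 165 mm from the stand's origin to its -y: where the dish's middle should stand to catch what slides off (x within 12 mm, y from -20 to +35 mm; dish sides parallel to the tray's, handle to the stand's -x, z up). So set, the dish reaches 15 mm under the lip, whose underside is 96 mm up when level and 60 mm when tipped: slide it in from the open side.
- dish: Loose square aluminium catch dish, 150 x 150 mm outside, 45 mm high, walls and floor 4 mm, 0.12 to 0.2 kg empty. Origin: centre of its underside, z up. A dark wooden handle, 14 mm thick (along y), 18 mm high (z 34 to 52 mm), sticks out 65 mm to -x from its -x side, near the corner (x -74 to -139, middle at y -55 mm); pinch it from above.
- cork_mat: Fixed square cork mat, 180 x 180 x 4 mm, home of the dish. Origin: centre of its underside.
- shaker: Loose flat shaker of clear plastic with the nuggets in it, 143 mm long, 54 wide, 32 high without handle, 0.11 to 0.17 kg. Origin on its underside below the handle's middle; x points to the mouth, z up; closed back at x -68. Walls 3 mm. Dark wooden handle on the roof: x -35 to 35, 14 mm thick (along y), z 32 to 70 mm; pinch it from above.
- shaker_mouth (a point): Lower edge of the shaker's open mouth (x 75, z 3 mm in the shaker's frame, same axes). Inside and mouth 48 wide, 26 high, so nuggets leave one or two at a time. Level or mouth slightly up they stay in if carried smoothly; mouth down 0.2 to 0.3 rad they creep forward with each short shake (10 mm) along x and stop between; beyond about 0.35 rad all slide out at once.
- shaker_pad: Fixed dark rubber pad, 180 (x) x 90 (y) x 4 mm, home of the shaker. Origin: centre of its underside.
- spool: Bystander: loose wire spool lying flat, 76 mm across, 30 mm high. Origin: centre of its underside. Not to be moved.
- pliers: Bystander: loose pliers lying flat on the far side, about 160 mm long, 12 mm high. Not to be moved.
- nugget0: Reddish-brown stone nugget, a rounded block 20 x 20 x 16 mm, 12 g, slippery; in the shaker at the start (or absent: 6 to 9 of the nine are there). Origin: its centre; z is its 16 mm side.
- nugget1: Reddish-brown stone nugget, a rounded block 20 x 20 x 16 mm, 12 g, slippery; in the shaker at the start (or absent: 6 to 9 of the nine are there). Origin: its centre; z is its 16 mm side.
- nugget2: Reddish-brown stone nugget, a rounded block 20 x 20 x 16 mm, 12 g, slippery; in the shaker at the start (or absent: 6 to 9 of the nine are there). Origin: its centre; z is its 16 mm side.
- nugget3: Reddish-brown stone nugget, a rounded block 20 x 20 x 16 mm, 12 g, slippery; in the shaker at the start (or absent: 6 to 9 of the nine are there). Origin: its centre; z is its 16 mm side.
- nugget4: Reddish-brown stone nugget, a rounded block 20 x 20 x 16 mm, 12 g, slippery; in the shaker at the start (or absent: 6 to 9 of the nine are there). Origin: its centre; z is its 16 mm side.
- nugget5: Reddish-brown stone nugget, a rounded block 20 x 20 x 16 mm, 12 g, slippery; in the shaker at the start (or absent: 6 to 9 of the nine are there). Origin: its centre; z is its 16 mm side.
- nugget6: Reddish-brown stone nugget, a rounded block 20 x 20 x 16 mm, 12 g, slippery; in the shaker at the start (or absent: 6 to 9 of the nine are there). Origin: its centre; z is its 16 mm side.
- nugget7: Reddish-brown stone nugget, a rounded block 20 x 20 x 16 mm, 12 g, slippery; in the shaker at the start (or absent: 6 to 9 of the nine are there). Origin: its centre; z is its 16 mm side.
- nugget8: Reddish-brown stone nugget, a rounded block 20 x 20 x 16 mm, 12 g, slippery; in the shaker at the start (or absent: 6 to 9 of the nine are there). Origin: its centre; z is its 16 mm side.
Mind the look-alikes: they are no part of the job. Leave any pink look-alike of the shaker alone.

How it is judged:
By the outcome, as a careful person would: the job done as asked, in the order asked, and still so for the second after the job is handed in, with the robot touching nothing.
Of nugget0, nugget1, nugget2, nugget3, nugget4, nugget5, nugget6, nugget7, nugget8 only 6 to 9 are there at a start; the rules pass over those that are not, and their reading is None.
At some moment in a run one of dish, shaker may be knocked a few centimetres aside while the robot is not near it.
It also fails if it takes over 210 s, if anything falls off the work surface, if the arm or the gripper's body presses on something with over 40 N, if the wrist force passes 120 N, or if a joint passes its speed limit or range.

ROBOT

A 7-joint arm with a two-finger parallel gripper is mounted at the origin on the work surface. World frame = base frame: x ahead of the robot, y to its left, z up, the work surface at z = 0. Lengths are in mm, angles in rad, forces in N, time in s.
With the tool pointing down it reaches from about 400 to 850 mm from the base axis. Payload 6.9 kg.
Tool frame: the origin (TCP) lies between the finger pads; the fingertips stand 25 mm ahead of it and the grasp point (between the pads) lies 6 mm ahead of it; z points along the fingers, x is the direction in which the jaws open and shut, and the axes are right-handed (so a half turn about z gives the same grasp; the last joint's range is limited). The gripper opens to 85 mm and grips with 20 to 120 N. Pads are 22 mm wide; open, the fingers measure 114 mm over their backs; the gripper's body (76 mm by 85 mm) begins 54 mm behind the grasp point. The pads swing forward as they close: fully open they stand 13 mm farther back than shut.
Start: joints at [0.105, 0.507, -0.238, 1.5, 0.126, 1.149, -0.155], TCP at [624.99, -0.026, 256.275] pointing down, gripper open.
Joint ranges: [-3.08, 3.08], [-0.24, 2.05], [-1.43, 1.35], [0, 2.5], [-1.52, 4.66], [0.17, 1.96], [-2.89, 2.89]. Speed limits (rad/s): [2.39, 2.39, 3.14, 3.14, 3.14, 3.14, 3.14].

INTERFACE

Orientations are given as [roll, pitch, yaw] about the fixed x, y, z axes, in that order (R = Rz(yaw) Ry(pitch) Rx(roll)).
In Python, from plant import robot, optics, models gives the robot as it stands.
- The arm moves only by the tool carry_out, never from a script. Its argument "increments" is one flat list of numbers, 5 for each row, row after row: the gripper command: -1 is shut, 1 is fully open, values between are in proportion, then the shift along the world's x, y, z in mm, then the turn about the world's z in rad. A call has 1 to 12 rows; each row shifts and turns the pose as measured when the row begins; what a row does not reach is not made up. A row lasts 1/12 s, in which the tool goes at most 41.7 mm and 7.16 degrees, less where a joint would pass 70% of its speed; a pose out of reach is approached as far as the arm can. A call with a gripper value outside its range is refused whole. The fingers move at their own pace and stop on an object; the grip force is fixed at half the most. Time passes only in rows, so rows that do not move let the fingers close. It gives the time, the measured TCP pose, the force and the opening at its end, in the units of the state.
- robot.observe(): the state, without advancing time (a new reading comes with each control period).
- optics.read_camera(name): name is "scene" or "side" or "wrist"; returns (picture, depth): 384x512x3 uint8, red, green, blue; 384x512 float32, mm along the optical axis (not along the pixel's ray), 0 where there is no reading.
- optics.camera_info(name): a dict with "mtx" (3x3 intrinsics, pixels), "view" (4x4, takes a point from world to camera coordinates); the wrist camera has in their place "tool_from_camera" (4x4, takes a point from camera to tool coordinates, whose origin is the TCP and whose axes are the tool frame's). Camera axes: x right, y up, looking along -z (the intrinsics and any distortion apply to the point x, -y, -z); pixel columns grow to the right and rows downward; lengths in mm; the calibration is good to about 2 mm. A picture is of the moment at which its call begins: read the wrist's pose just before it. camera_info takes no time and is no camera call.
- robot.close_job(): hands the job in, once; it reports no verdict.
Trained networks look in the newest picture that a camera, given by its name, has taken for a name from the list of things; names that differ only in an ending like _2 or _b are one class to them, and where a whole thing is asked for, a point or a joint stands for the part that bears it (a point fixed in the world has none). Each returns a list of dicts, best first, with "conf" (0 to 1); they miss things now and then, are a little off and sometimes report something else, mostly with a low value. They report only what shows in the picture. A call takes as long as a camera call. They do not tell look-alikes from the thing itself.
- models.recognise(camera, target): "location" ([column, row] in pixels, amid what is visible of it).
- models.regions_of(camera, target): "mask" (384x512 bool, what is visible of it) and "location" ([column, row] in pixels, amid what is visible of it).
The state is a dict: "t": time; "joint_pos": joint angles; "joint_velocities": joint speeds; "joint_efforts": joint torques, N m; "tcp_pos": TCP position; "tool_rot": TCP orientation; "wrist_force": force on the tool from outside, world axes, zero at the start; "ft_torque": the same for the moment, N m; "width": finger opening in mm.
Only numpy, scipy, OpenCV 4.12 (cv2) and the standard library are available. Lean on these libraries where they do the work, as an engineer would, in place of code of your own. Each camera call takes 0.05 s, during which the arm holds its last target. There are 200 camera calls.

## Working session

There is one attempt and no reset: what is moved stays moved. The work goes in short steps, Python scripts to look and compute and a tool call to move; the robot and the scene stay as the last step left them, time stands still between calls to the robot, and variables do not carry over. Pictures are saved under pics/ and viewed, about 12 in all and at most 16, crops included, and the job is handed in when it is done.

Besides the shell and the picture viewer there is one more tool, called after ">>>" as a command line: name --argument value ..., lists and objects as JSON in quotes. carry_out: Moves the arm, as the interface text tells. Its arguments: {"type":"object","properties":{"increments":{"type":"array"}},"required":["increments"]}

```bash
ls; mkdir -p pics; cat > h.py <<'E'
import numpy as np, cv2
from plant import robot, optics, models
from scipy.spatial.transform import Rotation as Ro
def cam(name):
    s=robot.observe(); i=optics.camera_info(name); im,d=optics.read_camera(name)
    if 'view' in i: W=np.linalg.inv(np.array(i['view']))
    else:
        T=np.eye(4); T[:3,:3]=Ro.from_euler('xyz',s['tool_rot']).as_matrix(); T[:3,3]=s['tcp_pos']
        W=T@np.array(i['tool_from_camera'])
    return im,d,np.array(i['mtx']),W
def cloud(d,K,W):
    v,u=np.indices(d.shape); X=(u-K[0,2])/K[0,0]*d; Y=(v-K[1,2])/K[1,1]*d
    P=np.stack([X,-Y,-d,np.ones_like(d)],-1)@W.T; P=P[...,:3]; P[d<=0]=np.nan; return P
def proj(p,K,W):
    q=np.linalg.inv(W)@np.append(p,1); return K[0,0]*q[0]/-q[2]+K[0,2], K[1,1]*-q[1]/-q[2]+K[1,2]
def save(n,im,box=None,z=1):
    if box: im=im[box[1]:box[3],box[0]:box[2]]
    im=cv2.resize(im,None,fx=z,fy=z,interpolation=cv2.INTER_CUBIC); cv2.imwrite(f'pics/{n}.png',im[...,::-1])
def st():
    s=robot.observe(); print('t',round(s['t'],2),'tcp',np.round(s['tcp_pos'],1),'rot',np.round(s['tool_rot'],3),'F',np.round(s['wrist_force'],1),'w',round(s['width'],1)); return s
E
python3 - <<'E'
from h import *
st(); ims=[]
for c in ['scene','side']:
    im,d,K,W=cam(c); i=optics.camera_info(c); print(c,[k for k in i],np.round(K,0).tolist(),np.round(W,2).tolist(), (d>0).mean()); 
    P=cloud(d,K,W); np.save(c+'.npy',P); ims.append(im)
    for n in ['stand','tray','dish','cork_mat','shaker','shaker_pad','spool','pliers']:
        for r in models.regions_of(c,n)[:3]:
            m=r['mask']; q=P[m]; print(n,round(r['conf'],2),np.round(r['location']),m.sum(),np.round(np.nanmedian(q,0)),np.round(np.nanpercentile(q,2,axis=0)),np.round(np.nanpercentile(q,98,axis=0)))
save('a_scene',ims[0],z=1.55); save('a_side',ims[1],z=1.55)
E
```

```text
pics
t 0.0 tcp [ 6.245e+02 -1.000e-01  2.554e+02] rot [ 3.142e+00  2.000e-03 -0.000e+00] F [-0.7  0.6  0.7] w 85.7
scene ['mtx', 'view'] [[422.0, 0.0, 246.0], [0.0, 422.0, 192.0], [0.0, 0.0, 1.0]] [[0.52, -0.46, 0.71, 1402.15], [0.85, 0.28, -0.44, -537.03], [0.0, 0.84, 0.54, 715.57], [0.0, 0.0, 0.0, 1.0]] 0.98907470703125
stand 0.88 [292. 183.] 3692 [595. 107.  99.] [522.   5.   5.] [657. 210. 122.]
tray 0.91 [284. 177.] 2282 [576. 105. 101.] [522.   5.  97.] [658. 211. 122.]
tray 0.46 [166. 224.] 870 [ 547. -251.   35.] [ 452. -286.    4.] [ 590. -207.   74.]
tray 0.19 [ 90. 256.] 3646 [ 521. -450.   16.] [ 448. -521.    5.] [ 617. -371.   53.]
dish 0.89 [ 89. 254.] 3558 [ 520. -449.   15.] [ 440. -520.    5.] [ 617. -371.   53.]
cork_mat 0.86 [ 60. 281.] 627 [ 593. -524.    3.] [ 449. -545.    0.] [ 629. -357.    6.]
shaker 0.87 [161. 305.] 2150 [ 792. -365.   31.] [ 742. -427.    0.] [ 826. -286.   70.]
shaker 0.56 [165. 226.] 870 [ 548. -251.   35.] [ 453. -286.    5.] [ 591. -210.   74.]
shaker_pad 0.65 [158. 236.] 586 [ 539. -268.    3.] [ 423. -301.   -1.] [ 601. -202.    7.]

[... 522 characters left out ...]
58. 210. 122.]
tray 0.91 [231. 164.] 2271 [585.  97. 100.] [522.   3.  96.] [658. 210. 122.]
dish 0.97 [300. 351.] 5136 [ 542. -446.    8.] [ 446. -525.    4.] [ 613. -370.   54.]
cork_mat 0.8 [262. 368.] 599 [ 461. -441.    3.] [ 444. -545.   -1.] [ 608. -357.    7.]
shaker 0.91 [255. 279.] 1435 [ 513. -256.   35.] [ 449. -288.    5.] [ 584. -211.   74.]
shaker 0.89 [370. 281.] 1369 [ 771. -369.   31.] [ 735. -427.    6.] [ 817. -296.   70.]
shaker_pad 0.91 [236. 289.] 894 [ 460. -273.    3.] [ 418. -304.   -1.] [ 588. -194.    7.]
spool 0.9 [179. 135.] 350 [498. 394.  28.] [465. 369.  -1.] [533. 439.  32.]
pliers 0.83 [295. 224.] 388 [ 702. -118.   10.] [ 619. -143.   -2.] [768. -85.  14.]
```

View pics/a_scene.png

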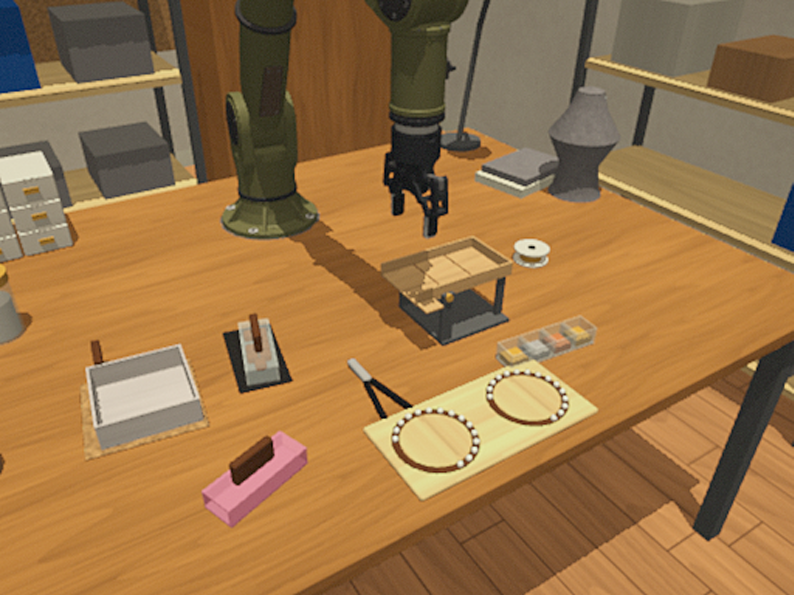

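View pics/a_side.png

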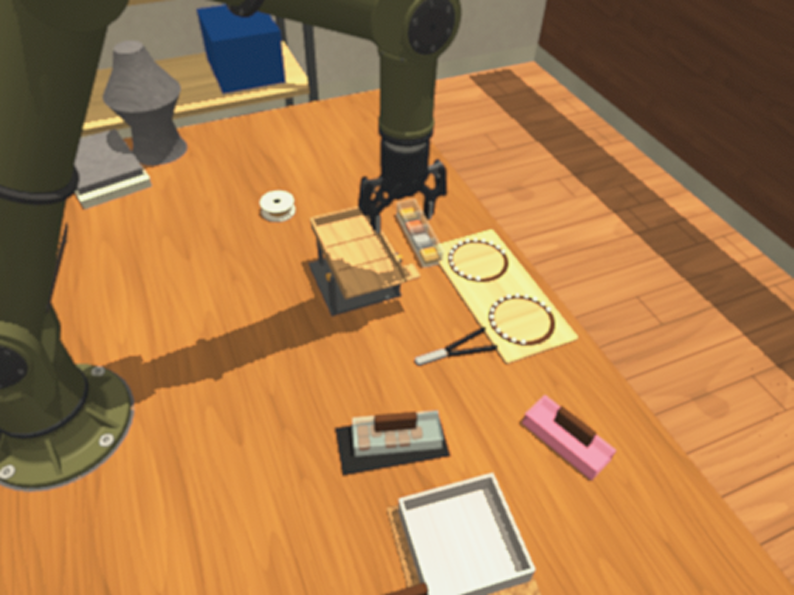

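Candidates for the shaker: the clear one on the dark pad, scene pixel (165,226), and the pink one at (161,305), which is the look-alike. I take the clear one. The dish is at (89,254), the tray at (284,177) and the tab at about (290,195). Next I measure the poses.

```bash
cat >> h.py <<'E'
def near(P,c,r,z0,z1):
    q=P.reshape(-1,3); q=q[~np.isnan(q[:,0])]; k=(np.hypot(q[:,0]-c[0],q[:,1]-c[1])<r)&(q[:,2]>z0)&(q[:,2]<z1); return q[k]
def rect(q):
    (c,s,a)=cv2.minAreaRect(q[:,:2].astype(np.float32)); return np.round(c,1),np.round(s,1),round(a,1),len(q)
E
python3 - <<'E'
from h import *
for c in ['scene','side']:
    P=np.load(c+'.npy'); print(c)
    print('tray top',rect(near(P,(590,107),150,115,127)),'tray all',rect(near(P,(590,107),150,90,127)))
    print('base',rect(near(P,(590,107),150,4,14)))
    print('dish rim',rect(near(P,(532,-446),112,38,50)), 'dish handle', rect(near(P,(455,-500),75,48,60)))
    print('dish', rect(near(P,(532,-446),125,10,60)))
    print('shaker',rect(near(P,(520,-250),110,12,40)),'handle',rect(near(P,(520,-250),110,55,80)))
    q=near(P,(520,-250),110,55,80); print('handle z',np.percentile(q[:,2],[2,50,98]), np.percentile(near(P,(520,-250),110,12,40)[:,2],[50,90,98]))
    im,d,K,W=cam(c); 
    for n in ['cork_mat','shaker_pad']:
        m=models.regions_of(c,n)[0]['mask']; q=P[m]; q=q[(q[:,2]>1)&(q[:,2]<8)]; print(n,rect(q))
    if c=='scene': im0=im
save('b_crop',im0,(50,170,250,320),4)
E
```

```text
scene
tray top (array([582.1, 108.9]), array([212.5, 124.9]), 89.2, 419) tray all (array([596.2, 107.6]), array([214.7, 155.2]), 89.3, 2374)
base (array([613.8, 105.6]), array([217.1, 221.1]), 65.1, 1019)
dish rim (array([ 526.8, -443.9]), array([150.1, 175.7]), 83.6, 716) dish handle (array([ 458.6, -499.9]), array([ 90.1, 110.9]), 35.6, 146)
dish (array([ 516.7, -442.8]), array([150.1, 197.7]), 83.6, 2074)
shaker (array([ 517.6, -244.4]), array([ 54. , 150.5]), 73.6, 570) handle (array([ 517.7, -244.7]), array([13.5, 68.8]), 73.7, 110)
handle z [55.91384138 72.39684799 75.72822633] [35.44344968 37.05040856 38.0170776 ]
cork_mat (array([ 534.7, -449.8]), array([181.5, 182.4]), 82.0, 718)
shaker_pad (array([ 509.6, -247.2]), array([ 89.3, 178.3]), 78.9, 420)
side
tray top (array([582.3, 107.4]), array([213.3, 121.6]), 89.3, 238) tray all (array([589.1, 106.5]), array([215.3, 165. ]), 89.5, 2351)
base (array([599.7,  91.2]), array([215.5, 271.9]), 82.6, 560)
dish rim (array([ 533.3, -446.1]), array([151.6, 158. ]), 83.4, 703) dish handle (array([ 465.6, -496.2]), array([ 86.2, 110.8]), 38.8, 198)
dish (array([ 515.9, -444.1]), array([151.7, 193.1]), 83.4, 1765)
shaker (array([ 518.7, -246.2]), array([ 57.8, 142.9]), 73.7, 1018) handle (array([ 515.1, -246. ]), array([15.8, 70.1]), 72.9, 226)
handle z [55.91485872 71.04200847 76.2138786 ] [34.61674411 37.09729438 38.59403493]
cork_mat (array([ 506.2, -473.7]), array([ 94. , 250.1]), 39.0, 553)
shaker_pad (array([ 508.6, -249.1]), array([ 89.2, 179.4]), 78.7, 753)
```

View pics/b_crop.png

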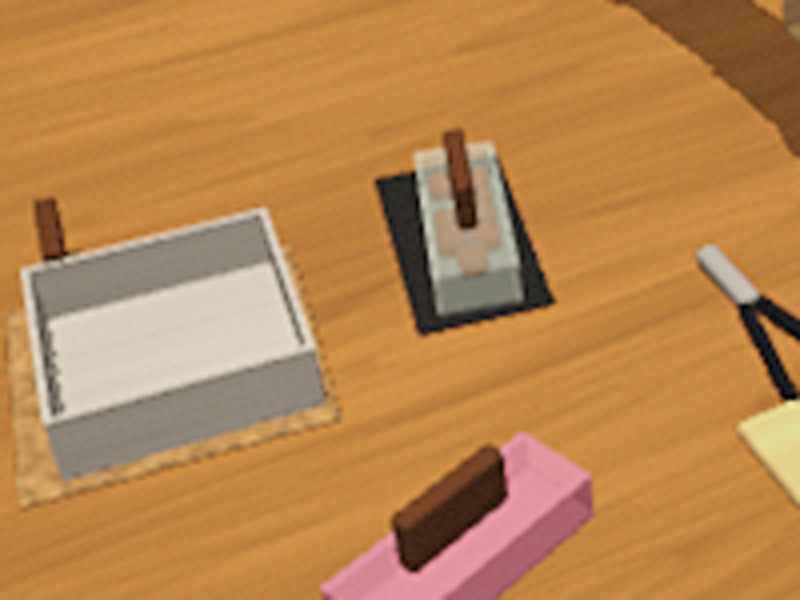

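```bash
python3 - <<'E'
from h import *
for c in ['scene','side']:
    P=np.load(c+'.npy'); 
    im,d,K,W=cam(c)
    m=models.regions_of(c,'pliers')[0]['mask']; q=P[m]; q=q[q[:,2]>5]
    for x in range(610,780,15):
        k=q[(q[:,0]>=x)&(q[:,0]<x+15)]
        if len(k): print(x,len(k),np.round([k[:,1].min(),k[:,1].max(),k[:,2].max()]),end=' | ')
    print()
    # tab & tray edges: rim lines
    q=near(P,(590,107),150,116,126); L=q[q[:,0]<535]; R=q[q[:,0]>630]; E=q[q[:,1]>205]
    print(len(L),len(R),len(E),np.polyfit(L[:,1],L[:,0],1) if len(L)>5 else 0,np.polyfit(R[:,1],R[:,0],1) if len(R)>5 else 0, np.round([L[:,0].min(),R[:,0].max(),q[:,1].min(),q[:,1].max()]))
    t=near(P,(658,15),40,94,112); t=t[t[:,0]>645]; print('tab',len(t),np.round([t[:,0].min(),t[:,0].max(),t[:,1].min(),t[:,1].max()]),np.round(np.median(t,0)))
E
```

```text
610 15 [-123. -109.   13.] | 625 24 [-122. -107.   13.] | 640 22 [-122. -109.   13.] | 655 27 [-123. -108.   15.] | 670 28 [-126. -106.   13.] | 685 35 [-128. -101.   13.] | 700 32 [-131.  -99.   13.] | 715 34 [-136.  -97.   14.] | 730 37 [-139.  -95.   13.] | 745 40 [-142.  -91.   14.] | 760 13 [-142.  -92.   13.] | 
148 170 78 [1.88296437e-02 5.22770485e+02] [7.54216079e-03 6.39727861e+02] [518. 645.   2. 215.]
tab 105 [645. 673.   0.  54.] [659.  21. 101.]
610 24 [-123. -109.   13.] | 625 24 [-125. -109.   15.] | 640 27 [-126. -107.   15.] | 655 25 [-124. -110.   15.] | 670 28 [-127. -106.   14.] | 685 35 [-133. -104.   14.] | 700 34 [-135.  -99.   14.] | 715 35 [-138.  -99.   13.] | 730 37 [-141.  -95.   13.] | 745 34 [-145.  -94.   14.] | 760 15 [-146.  -92.   13.] | 
93 62 63 [2.07917258e-02 5.21992790e+02] [1.74958557e-02 6.38106442e+02] [521. 643.   0. 215.]
tab 79 [646. 671.  -0.  53.] [658.  15. 101.]
```

>>> carry_out --increments '[1, -16, -37, -4, 0.122, 1, -16, -37, -4, 0.122, 1, -16, -37, -4, 0.122, 1, -16, -37, -4, 0.122, 1, -16, -37, -4, 0.122, 1, -16, -37, -4, 0.122, 1, -16, -37, -4, 0.122, 1, -16, -37, -4, 0.122, 1, -16, -37, -4, 0.122, 1, -16, -37, -4, 0.122, 1, -16, -37, -4, 0.122, 1, -16, -37, -4, 0.122]'

```text
t: 2.4
tcp_pos: [428.7, -441.7, 209.1]
tool_rot: [-3.139, -0.006, 1.503]
wrist_force: [1.2, -0.8, 0.1]
width: 85.6
```

>>> carry_out --increments '[1, -5, -23, -20, -0.023, 1, -5, -23, -20, -0.023, 1, 0, 0, 0, 0]'

```text
t: 2.65
tcp_pos: [409.0, -502.0, 166.6]
tool_rot: [-3.137, 0.0, 1.449]
wrist_force: [-0.6, -1.0, -1.0]
width: 85.3
```

```bash
python3 - <<'E'
from h import *
s=st()
im,d,K,W=cam('wrist'); P=cloud(d,K,W); np.save('w.npy',P); save('c_wrist',im)
print('W',np.round(W,2).tolist())
print('handle',rect(near(P,(418,-488),60,48,62)), 'low', rect(near(P,(418,-488),60,20,62)))
for c in ['scene','side']:
    im,d,K,W=cam(c); P=cloud(d,K,W)
    q=near(P,(425,-490),60,50,62); print(c,rect(q) if len(q)>4 else 0,len(q))
E
```

```text
t 2.65 tcp [ 409.  -502.   166.6] rot [-3.137  0.     1.449] F [-0.6 -1.  -1. ] w 85.3
W [[0.12, -0.95, -0.27, 339.48], [0.99, 0.12, 0.03, -493.28], [-0.0, -0.27, 0.96, 283.23], [0.0, 0.0, 0.0, 1.0]]
handle (array([ 429.7, -484.6]), array([76.7, 68.1]), 8.9, 1451) low (array([ 429.8, -484.3]), array([77.2, 68.1]), 8.5, 2423)
scene (array([ 431.5, -486.4]), array([71.9, 33.1]), 16.9, 95) 95
side (array([ 407.1, -482.8]), array([ 4.5, 20.4]), 72.7, 21) 21
```

View pics/c_wrist.png

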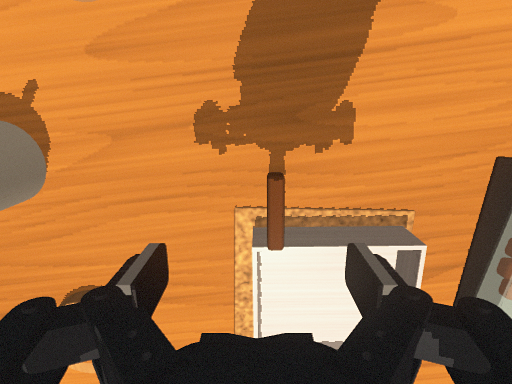

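```bash
python3 - <<'E'
from h import *
P=np.load('w.npy'); q=P[176:244,269:283].reshape(-1,3); q=q[(q[:,2]>50)&(q[:,2]<62)]
print(rect(q),np.median(q,0),q.min(0),q.max(0))
# rim of dish
q=P.reshape(-1,3); q=q[(q[:,2]>44)&(q[:,2]<54)&(q[:,0]>455)]; print(rect(q),q.min(0),q.max(0))
q=P.reshape(-1,3); q=q[(q[:,2]>2)&(q[:,2]<7)&(q[:,0]>420)&(q[:,1]>-560)&(q[:,1]<-350)&(q[:,0]<460)]; print(q.min(0),q.max(0))
E
```

```text
(array([ 421. , -487.7]), array([10.9, 57.6]), 84.3, 946) [ 419.73316212 -487.48860876   54.61727528] [ 391.92650047 -495.89775154   51.03970897] [ 450.18240624 -479.52535329   57.09423178]
(array([ 507.4, -441.3]), array([150.8,  94. ]), 84.0, 1449) [ 455.05338534 -520.60609427   44.00182729] [ 546.4882514  -361.84176273   53.28970343]
[ 431.28694828 -529.6601986     2.00211853] [ 459.99837399 -350.29998859    6.93562835]
```

>>> carry_out --increments '[1, 10, 7, -20, 0.01, 1, 9, 7, -30, 0, 1, 0, 0, -25, 0, 1, 0, 0, -12, 0, 1, 0, 0, 0, 0]'

```text
t: 3.22
tcp_pos: [442.9, -475.3, 88.6]
tool_rot: [3.129, 0.003, 1.479]
wrist_force: [0.5, 0.1, -0.2]
width: 85.4
```

>>> carry_out --increments '[1, 0, 0, 0, 0]'

```text
t: 3.3
tcp_pos: [444.3, -473.7, 89.4]
tool_rot: [3.128, 0.003, 1.482]
wrist_force: [0.2, 0.0, 0.4]
width: 85.6
```

>>> carry_out --increments '[1, -5, -5, 0, 0, 1, 0, 0, 0, 0]'

```text
t: 3.47
tcp_pos: [441.2, -477.9, 92.2]
tool_rot: [3.126, 0.005, 1.485]
wrist_force: [-1.5, -0.3, 0.4]
width: 85.3
```

>>> carry_out --increments '[1, 0, 0, 0, 0, 1, 0, 0, 0, 0, 1, 0, 0, 0, 0]'

```text
t: 3.72
tcp_pos: [442.0, -479.3, 95.8]
tool_rot: [3.122, 0.008, 1.484]
wrist_force: [0.1, 0.1, 0.7]
width: 85.6
```

```bash
python3 -c "
from h import *
for i in range(3): s=st(); print(np.round(s['joint_velocities'],3)); cam('side')
"
```

```text
t 3.72 tcp [ 442.  -479.3   95.8] rot [3.122 0.008 1.484] F [0.1 0.1 0.7] w 85.6
[ 0.006 -0.012  0.001 -0.006 -0.002  0.004  0.   ]
t 3.77 tcp [ 442.  -479.4   95.8] rot [3.122 0.008 1.484] F [-1.   0.1 -0.1] w 85.5
[-0.001  0.006  0.     0.003  0.002 -0.002 -0.001]
t 3.82 tcp [ 441.9 -479.3   95.5] rot [3.122 0.008 1.484] F [-0.3 -0.4  0.1] w 85.2
[-0.001  0.008  0.001  0.006 -0.001 -0.002 -0.002]
```

>>> carry_out --increments '[1, -7, -5, -10, -0.01, 1, -6, -4, -10, -0.01, 1, 0, 0, -6, 0, 1, 0, 0, -2, 0, 1, 0, 0, -1, 0]'

```text
t: 4.28
tcp_pos: [425.9, -489.4, 62.2]
tool_rot: [3.124, 0.007, 1.461]
wrist_force: [1.0, 0.8, 0.4]
width: 85.4
```

```bash
python3 -c "
from h import *
s=st(); im,d,K,W=cam('wrist'); st(); P=cloud(d,K,W)
q=near(P,(421,-488),45,50,60); q=q[(q[:,0]<450)]; print(rect(q), np.median(q,0))
save('d',im)
"
```

```text
t 4.28 tcp [ 425.9 -489.4   62.2] rot [3.124 0.007 1.461] F [1.  0.8 0.4] w 85.4
t 4.33 tcp [ 425.8 -489.2   62.1] rot [3.124 0.007 1.461] F [-0.   0.9 -0.1] w 85.0
(array([ 421.8, -487.2]), array([87.5, 58.3]), 59.1, 4124) [ 420.05003856 -487.06804378   54.45373291]
```

>>> carry_out --increments '[1, 1, 1, -6, 0, 1, 1, 0, -5, 0, 1, 0, 0, -1, 0, -1, 0, 0, -1, 0, -1, 0, 0, -1, 0, -1, 0, 0, -1, 0, -1, 0, 0, -1, 0, -1, 0, 0, 0, 0, -1, 0, 0, 0, 0]'

```text
t: 5.08
tcp_pos: [429.8, -487.4, 44.9]
tool_rot: [3.123, 0.007, 1.463]
wrist_force: [0.6, -1.4, 1.4]
width: 13.6
```

>>> carry_out --increments '[-1, 0, 0, 5, 0, -1, 0, 0, 10, 0, -1, 0, 0, 15, 0, -1, 0, 0, 20, 0, -1, 0, 0, 20, 0, -1, 0, 0, 20, 0, -1, 0, 0, 10, 0, -1, 0, 0, 2, 0, -1, 0, 0, 0, 0]'

```text
t: 5.83
tcp_pos: [427.8, -486.2, 155.2]
tool_rot: [3.125, 0.006, 1.463]
wrist_force: [0.2, -0.8, -1.4]
width: 13.0
```

```bash
cat >> h.py <<'E'
def plane(q):
    A=np.c_[q[:,:2]-q[:,:2].mean(0),np.ones(len(q))]; k=np.ones(len(q),bool)
    for _ in range(4):
        c=np.linalg.lstsq(A[k],q[k,2],rcond=None)[0]; r=q[:,2]-A@c; k=abs(r)<4
    return np.round(c,3),q[k][:,:2].mean(0).round(1),k.sum()
def dish(c,show=None,r=130):
    im,d,K,W=cam(c); P=cloud(d,K,W); R=models.regions_of(c,'dish')
    if not R: print(c,'no dish'); return
    m=R[0]['mask']; q=P[m]; q=q[~np.isnan(q[:,0])]
    # aluminium only (not brown)
    g=im[m].astype(int); g=g[~np.isnan(P[m][:,0])]; q2=q[(g.max(1)-g.min(1))<40]
    print(c,'conf',round(R[0]['conf'],2),R[0]['location'],'rect',rect(q2),'plane',plane(q2),'z',np.percentile(q2[:,2],[2,50,98]).round(1))
    if show: save(show,im,z=1.5)
    return q2
E
python3 -c "
from h import *
st(); dish('scene'); dish('side','e_side')
"
```

```text
t 5.83 tcp [ 427.8 -486.2  155.2] rot [3.125 0.006 1.463] F [ 0.2 -0.8 -1.4] w 13.0
scene conf 0.91 [81.0, 220.6] rect (array([ 508.5, -438.8]), array([148.5, 211.1]), 83.4, 3666) plane (array([ 2.90000e-02, -1.70000e-02,  1.32021e+02]), array([ 541.4, -444.3]), np.int64(409)) z [115.1 127.5 158.8]
side conf 0.92 [313.2, 342.1] rect (array([ 506.8, -461.5]), array([237.6, 151.2]), 7.1, 3875) plane (array([-4.60000e-02, -1.56000e-01,  1.24336e+02]), array([ 570.7, -435.5]), np.int64(720)) z [112.5 116.1 159.7]
```

View pics/e_side.png

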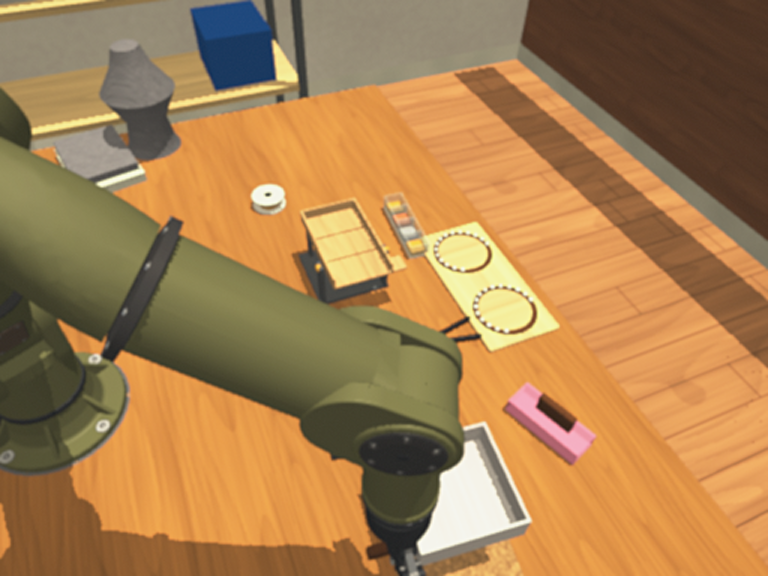

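>>> carry_out --increments '[-1, 3, 15, 0, 0.01, -1, 5, 25, 0, 0.01, -1, 5, 30, 0, 0.01, -1, 5, 30, 0, 0.01, -1, 5, 30, 0, 0.01, -1, 5, 30, 0, 0.01, -1, 5, 30, 0, 0.01, -1, 5, 30, 0, 0.01, -1, 5, 30, 0, 0.01, -1, 3, 20, -1, 0.01, -1, 0, 10, -1, 0, -1, 0, 0, -1, 0]'

```text
t: 7.03
tcp_pos: [465.2, -193.0, 137.0]
tool_rot: [-3.139, -0.008, 1.563]
wrist_force: [0.2, -0.4, -1.4]
width: 13.5
```

```bash
python3 -c "
from h import *
st(); dish('scene'); dish('side')
"
```

```text
t 7.03 tcp [ 465.2 -193.   137. ] rot [-3.139 -0.008  1.563] F [ 0.2 -0.4 -1.4] w 13.5
scene conf 0.65 [205.7, 197.4] rect (array([ 552.4, -139.4]), array([151.6, 185.8]), 88.9, 2864) plane (array([ 1.50000e-02, -1.10000e-02,  1.13873e+02]), array([ 574.5, -139.2]), np.int64(342)) z [ 95.9 111.  140.5]
side conf 0.69 [263.3, 227.2] rect (array([ 540.1, -160.3]), array([237. , 164.5]), 14.1, 2589) plane (array([ 1.10000e-02, -1.20000e-01,  1.04288e+02]), array([ 583.8, -123.9]), np.int64(674)) z [ 93.7  98.7 139. ]
```

>>> carry_out --increments '[-1, 3, 5, -10, 0.004, -1, 4, 8, -20, 0, -1, 3, 8, -20, 0, -1, 0, 5, -12, 0, -1, 0, 0, -4, 0, -1, 0, 0, 0, 0, -1, 0, 0, 0, 0]'

```text
t: 7.82
tcp_pos: [475.1, -179.5, 65.4]
tool_rot: [-3.14, -0.003, 1.545]
wrist_force: [1.0, -0.5, -0.5]
width: 13.3
```

```bash
python3 -c "
from h import *
st(); a=dish('scene'); b=dish('side')
for q in (a,b):
    k=q[(abs(q[:,1]+70-(-70))<400)]; print(np.percentile(k,[0.5,1,99,99.5],axis=0).round(1).tolist())
"
```

```text
t 7.82 tcp [ 475.1 -179.5   65.4] rot [-3.140e+00 -3.000e-03  1.545e+00] F [ 1.  -0.5 -0.5] w 13.3
scene conf 0.96 [211.0, 219.8] rect (array([ 530.2, -126.2]), array([152.5, 252.2]), 88.0, 2820) plane (array([ 1.9000e-02, -3.3000e-02,  4.1365e+01]), array([ 585.1, -127.8]), np.int64(314)) z [23.8 37.3 68.3]
side conf 0.74 [264.0, 237.5] rect (array([ 579.3, -161.3]), array([249. , 159.3]), 44.0, 2312) plane (array([ 2.0000e-03, -1.1600e-01,  3.2816e+01]), array([ 596.9, -109.3]), np.int64(651)) z [22.5 27.7 68.4]
[[485.5, -204.4, 22.0], [499.7, -203.9, 23.1], [655.3, -53.8, 69.2], [655.8, -53.6, 70.2]]
[[449.8, -206.5, 21.6], [461.1, -206.2, 22.0], [651.9, -56.9, 70.7], [652.2, -56.3, 73.8]]
```

>>> carry_out --increments '[-1, 0, 12, 0, 0.004, -1, 0, 20, 0, 0.008, -1, 0, 22, 0, 0.008, -1, 0, 20, 0, 0, -1, 0, 12, 0, 0, -1, 0, 4, 0, 0, -1, 0, 0, 0, 0, -1, 0, 0, 0, 0]'

```text
t: 8.68
tcp_pos: [476.9, -83.5, 70.5]
tool_rot: [3.133, -0.001, 1.565]
wrist_force: [0.3, 0.1, -1.2]
width: 13.1
```

```bash
python3 -c "
from h import *
st(); a=dish('scene'); b=dish('side')
for q in (a,b): print(np.percentile(q,[0.5,1,99,99.5],axis=0).round(1).tolist())
"
```

```text
t 8.68 tcp [476.9 -83.5  70.5] rot [ 3.133e+00 -1.000e-03  1.565e+00] F [ 0.3  0.1 -1.2] w 13.1
scene conf 0.55 [240.3, 207.8] rect (array([528.6, -26.9]), array([259.4, 162.2]), 0.9, 2394) plane (array([ 1.8000e-02, -9.0000e-02,  4.6246e+01]), array([584.4, -33.3]), np.int64(304)) z [29.9 42.6 74.2]
side conf 0.88 [248.8, 212.5] rect (array([551.4, -47.4]), array([235. , 165.4]), 13.5, 1979) plane (array([ 6.000e-03, -1.300e-01,  3.843e+01]), array([591.8, -14.4]), np.int64(611)) z [28.3 32.9 73.3]
[[488.4, -105.5, 28.4], [501.2, -105.3, 29.0], [655.6, 42.9, 75.5], [656.1, 43.2, 81.6]]
[[450.0, -109.1, 27.4], [456.4, -108.7, 27.8], [651.6, 40.3, 75.4], [652.0, 40.7, 79.1]]
```

>>> carry_out --increments '[-1, 0, 4, 0, 0, -1, 0, 1, 0, 0, -1, 0, 0, -8, 0, -1, 0, 0, -6, 0, -1, 0, 0, -2, 0, -1, 0, 0, 0, 0]'

```text
t: 9.38
tcp_pos: [476.4, -81.9, 51.9]
tool_rot: [3.134, -0.001, 1.557]
wrist_force: [-0.5, -0.1, -1.8]
width: 13.6
```

```bash
python3 -c "
from h import *
st(); a=dish('scene'); b=dish('side','f')
for q in (a,b): print(np.percentile(q,[0.5,1,99,99.5],axis=0).round(1).tolist())
"
```

```text
t 9.38 tcp [476.4 -81.9  51.9] rot [ 3.134e+00 -1.000e-03  1.557e+00] F [-0.5 -0.1 -1.8] w 13.6
scene conf 0.8 [246.4, 210.6] rect (array([540.8, -29. ]), array([152.2, 233.3]), 89.5, 2527) plane (array([ 1.9000e-02, -5.1000e-02,  2.8308e+01]), array([585.3, -30. ]), np.int64(300)) z [11.  25.6 55.2]
side conf 0.92 [250.6, 216.7] rect (array([551.5, -45.8]), array([236.9, 167.5]), 14.0, 2096) plane (array([-0.041, -0.138, 22.119]), array([600. ,  -9.9]), np.int64(473)) z [ 9.9 15.1 56.8]
[[493.1, -105.1, 9.5], [501.9, -104.8, 10.2], [655.9, 44.7, 56.2], [656.4, 45.1, 57.3]]
[[447.8, -107.7, 8.7], [458.3, -107.2, 9.1], [651.9, 42.7, 62.1], [652.2, 43.4, 161.6]]
```

>>> carry_out --increments '[-1, 0, 4, 0, 0.003, -1, 0, 1, 0, 0, -1, 0, 0, 0, 0, -1, 0, 0, -3, 0, -1, 0, 0, -3, 0]'

```text
t: 10.0
tcp_pos: [477.3, -77.5, 47.6]
tool_rot: [3.131, 0.001, 1.559]
wrist_force: [-0.6, -1.7, -0.8]
width: 13.4
```

```bash
python3 -c "
from h import *
st(); a=dish('scene'); b=dish('side')
for q in (a,b): print(np.percentile(q,[0.5,1,99,99.5],axis=0).round(1).tolist())
"
```

```text
t 10.0 tcp [477.3 -77.5  47.6] rot [3.131e+00 1.000e-03 1.559e+00] F [-0.6 -1.7 -0.8] w 13.4
scene conf 0.59 [245.3, 211.7] rect (array([550.4,  -5.9]), array([188.7, 238.1]), 88.4, 2510) plane (array([ 0.028, -0.044, 24.452]), array([584.7, -27.5]), np.int64(289)) z [ 7.  21.4 51.3]
side conf 0.63 [247.2, 213.7] rect (array([547. , -29.6]), array([159.6, 211.4]), 89.1, 2045) plane (array([-0.018, -0.13 , 16.091]), array([599.1,  -4. ]), np.int64(515)) z [ 5.  10.  51.4]
[[494.7, -100.6, 5.8], [503.8, -100.3, 6.5], [657.0, 49.3, 52.6], [657.5, 49.7, 53.2]]
[[449.4, -103.2, 4.1], [458.4, -102.7, 4.5], [652.4, 47.6, 54.7], [652.8, 48.1, 58.2]]
```

>>> carry_out --increments '[-1, 0, -1, -4, 0, -1, 0, 0, -4, 0, -1, 0, 0, -2, 0, 0.3, 0, 0, 0, 0, 1, 0, 0, 0, 0, 1, 0, 0, 0, 0, 1, 0, 0, 10, 0, 1, 0, 0, 25, 0, 1, -5, -10, 35, 0, 1, 0, -15, 30, 0, 1, 0, -10, 10, 0, 1, 0, 0, 0, 0]'

```text
t: 11.2
tcp_pos: [471.0, -110.6, 154.4]
tool_rot: [3.133, -0.001, 1.567]
wrist_force: [0.8, -0.4, -0.0]
width: 85.4
```

```bash
python3 -c "
from h import *
st(); a=dish('scene','g_scene'); b=dish('side')
for q in (a,b): print(np.percentile(q,[0.5,1,99,99.5],axis=0).round(1).tolist())
for c in ['scene','side']:
    im,d,K,W=cam(c); P=cloud(d,K,W); print('shaker',rect(near(P,(520,-250),110,12,40)),'handle',rect(near(P,(520,-250),110,55,80)))
    im,d,K,W=cam(c); m=models.regions_of(c,'pliers')[0]['mask']; q=P[m]; q=q[q[:,2]>5]; print(np.percentile(q,[1,99],axis=0).round(0).tolist())
"
```

```text
t 11.2 tcp [ 471.  -110.6  154.4] rot [ 3.133e+00 -1.000e-03  1.567e+00] F [ 0.8 -0.4 -0. ] w 85.4
scene conf 0.84 [247.7, 214.0] rect (array([558.9,  -9.9]), array([189.7, 217.5]), 82.3, 2515) plane (array([ 0.033, -0.03 , 19.932]), array([588.5, -26.6]), np.int64(289)) z [ 1.5 17.3 46. ]
side conf 0.96 [248.6, 214.4] rect (array([548.2, -42.9]), array([182.8, 212.2]), 89.7, 1979) plane (array([-0.041, -0.108, 11.279]), array([603. ,  -3.6]), np.int64(454)) z [ 0.1  5.3 44.9]
[[469.8, -101.4, 0.8], [502.8, -101.0, 1.1], [656.9, 48.4, 47.0], [657.6, 48.8, 49.1]]
[[448.5, -103.7, -0.8], [461.2, -103.2, -0.4], [653.2, 47.1, 46.0], [653.5, 47.4, 48.9]]
shaker (array([ 518.7, -244.8]), array([ 53.9, 146.6]), 73.6, 570) handle (array([ 516.6, -244.3]), array([13.8, 70. ]), 73.8, 110)
[[619.0, -142.0, 5.0], [766.0, -95.0, 14.0]]
shaker (array([ 518.8, -246.6]), array([ 57.2, 143.1]), 73.5, 1018) handle (array([ 515. , -245.9]), array([15.6, 69.8]), 73.1, 230)
[[614.0, -145.0, 5.0], [768.0, -92.0, 14.0]]
```

View pics/g_scene.png

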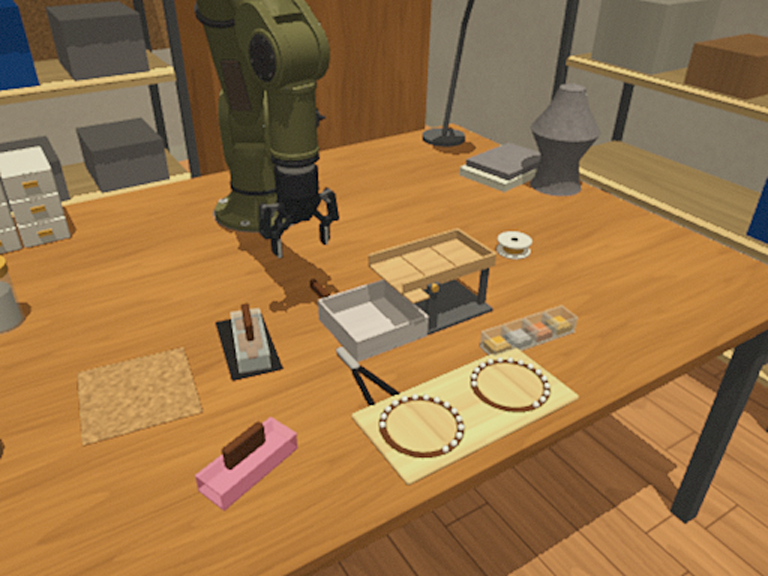

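>>> carry_out --increments '[1, 6, -20, 0, -0.05, 1, 10, -30, 0, -0.06, 1, 10, -30, 0, -0.06, 1, 10, -30, 0, -0.06, 1, 6, -16, 0, -0.05, 1, 2, -4, 0, 0, 1, 0, 0, 0, 0]'

```text
t: 12.28
tcp_pos: [514.6, -240.0, 148.8]
tool_rot: [3.141, -0.005, 1.287]
wrist_force: [0.3, -0.3, 0.2]
width: 85.1
```

```bash
python3 -c "
from h import *
st(); im,d,K,W=cam('wrist'); P=cloud(d,K,W); save('h_wrist',im)
q=near(P,(516,-245),60,64,82); print(rect(q),np.median(q,0)); print('body',rect(near(P,(516,-245),110,20,45)))
im,d,K,W=cam('scene'); m=models.regions_of('scene','cork_mat')[0]['mask']; P=cloud(d,K,W); q=P[m]; print('mat',rect(q[(q[:,2]>1)&(q[:,2]<8)]))
"
```

```text
t 12.28 tcp [ 514.6 -240.   148.8] rot [ 3.141 -0.005  1.287] F [ 0.3 -0.3  0.2] w 85.1
(array([ 513.7, -243.3]), array([13.7, 68.7]), 73.8, 1911) [ 510.98973558 -242.40078263   72.17399664]
body (array([ 518.1, -244.4]), array([ 54.1, 143.3]), 73.6, 9423)
mat (array([ 533.1, -450.4]), array([179.6, 185.3]), 82.1, 3513)
```

View pics/h_wrist.png

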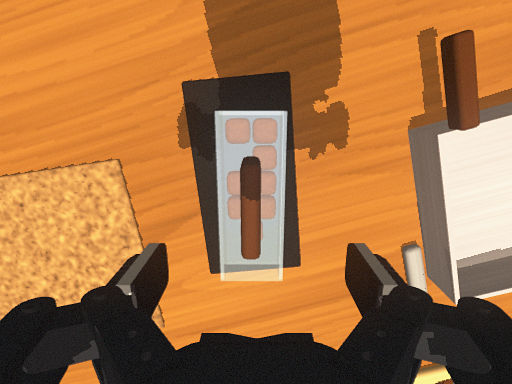

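>>> carry_out --increments '[1, 0, -2, -12, 0, 1, 0, -2, -25, 0, 1, 0, 0, -25, 0, 1, 0, 0, -12, 0, 1, 0, 0, -4, 0, 1, 0, 0, -1, 0]'

```text
t: 12.93
tcp_pos: [514.5, -231.1, 70.5]
tool_rot: [3.138, -0.01, 1.309]
wrist_force: [0.4, 0.0, 0.1]
width: 85.4
```

>>> carry_out --increments '[1, 0, -6, -2, -0.01, 1, 0, -5, -2, -0.01, 1, 0, -1, -1, 0, 1, 0, 0, -1, 0]'

```text
t: 13.27
tcp_pos: [515.8, -242.5, 66.8]
tool_rot: [3.135, -0.01, 1.29]
wrist_force: [-0.0, 0.8, -0.3]
width: 85.5
```

>>> carry_out --increments '[-1, 0, -1, -1, 0, -1, 0, 0, -1, 0, -1, 0, 0, -1, 0, -1, 0, 0, -1, 0, -1, 0, 0, 0, 0, -1, 0, 0, 0, 0, -1, 0, 0, 3, 0, -1, 0, 0, 8, 0, -1, 0, 0, 12, 0, -1, 0, 0, 15, 0, -1, 0, 0, 12, 0, -1, 0, 0, 8, 0]'

```text
t: 14.27
tcp_pos: [513.9, -243.1, 123.2]
tool_rot: [3.14, -0.011, 1.29]
wrist_force: [-0.1, 0.1, -1.8]
width: 13.0
```

>>> carry_out --increments '[-1, 0, 0, 12, 0, -1, 0, 3, 14, 0, -1, 0, 8, 14, 0, -1, 0, 14, 12, 0.01, -1, 0, 20, 10, 0.02, -1, 0, 26, 6, 0.025, -1, 0, 30, 3, 0.025, -1, 0, 32, 0, 0.025, -1, 0, 32, 0, 0.025, -1, 0, 32, 0, 0.025, -1, 0, 32, 0, 0.025, -1, 0, 28, 0, 0.025]'

```text
t: 15.27
tcp_pos: [507.8, 28.6, 203.8]
tool_rot: [3.137, -0.008, 1.507]
wrist_force: [0.9, -0.7, -1.5]
width: 13.1
```

>>> carry_out --increments '[-1, -1, 28, 0, 0.02, -1, -1, 28, 0, 0.02, -1, -2, 26, 0, 0.015, -1, -2, 22, 0, 0.01, -1, -2, 16, 0, 0, -1, -2, 10, 0, 0, -1, 0, 5, 0, 0, -1, 0, 2, 0, 0, -1, 0, 0, 0, 0]'

```text
t: 16.02
tcp_pos: [484.0, 194.7, 207.7]
tool_rot: [3.138, -0.014, 1.615]
wrist_force: [-0.1, 0.1, -2.5]
width: 13.2
```

```bash
cat >> h.py <<'E'
def shk(c,x0,y0,z0,show=None,box=None,z=1):
    # body around grip: low-z points
    im,d,K,W=cam(c); P=cloud(d,K,W); q=near(P,(x0,y0),100,z0-12,z0+40)
    print(c,rect(q),np.percentile(q,[1,50,99],axis=0).round(1).tolist())
    if show: save(show,im,box,z)
    return im,P
E
python3 -c "
from h import *
s=st(); x,y,z=s['tcp_pos']
for c in ['scene','side']: im,P=shk(c,x,y,z-60)
R=models.regions_of('side','shaker'); print([(r['conf'],r['location']) for r in R])
save('i_side',im,(100,60,400,285),2.6)
"
```

```text
t 16.02 tcp [484.  194.7 207.7] rot [ 3.138 -0.014  1.615] F [-0.1  0.1 -2.5] w 13.2
scene (array([487.1, 193.8]), array([147.3,  57.4]), 3.0, 710) [[417.1, 164.4, 147.0], [515.4, 175.6, 172.2], [559.3, 224.1, 186.3]]
side (array([486.9, 192.3]), array([144.1,  59.6]), 3.2, 871) [[415.4, 161.6, 147.2], [480.7, 170.3, 176.9], [557.5, 220.3, 185.3]]
[(0.97, [184.9, 137.5])]
```

View pics/i_side.png

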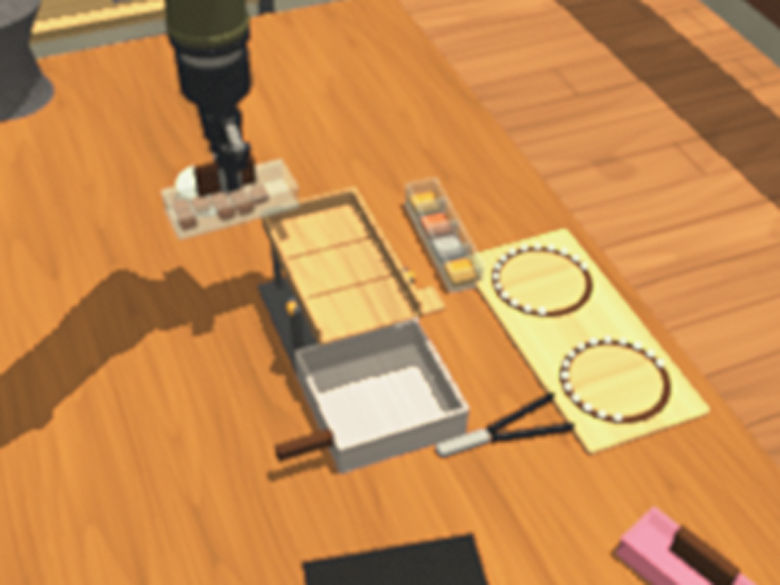

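>>> carry_out --increments '[-1, -1, -4, -3, -0.02, -1, -2, -6, -5, -0.02, -1, -2, -5, -5, -0.02, -1, -2, -3, -4, 0, -1, -1, 0, -2, 0, -1, 0, 0, -1, 0, -1, 0, 0, -1, 0]'

```text
t: 16.75
tcp_pos: [476.5, 167.2, 183.4]
tool_rot: [3.14, -0.01, 1.536]
wrist_force: [0.6, 0.8, -2.7]
width: 13.4
```

```bash
python3 -c "
from h import *
s=st(); x,y,z=s['tcp_pos']
for c in ['scene','side']: im,P=shk(c,x,y,z-60)
im,d,K,W=cam('wrist'); save('j_wrist',im)
print([ (round(r['conf'],2),np.round(r['location'])) for n in range(1) for r in models.recognise('wrist','nugget0')])
"
```

```text
t 16.75 tcp [476.5 167.2 183.4] rot [ 3.14  -0.01   1.536] F [ 0.6  0.8 -2.7] w 13.4
scene (array([481.5, 170.5]), array([135.8, 150.1]), 68.2, 781) [[408.4, 86.1, 112.8], [518.3, 147.5, 143.5], [558.7, 211.1, 161.1]]
side (array([482.2, 172.3]), array([134.4, 150. ]), 66.4, 908) [[407.9, 95.0, 115.3], [478.7, 142.8, 152.1], [549.7, 193.6, 161.4]]
[(0.64, array([ 87., 288.]))]
```

View pics/j_wrist.png

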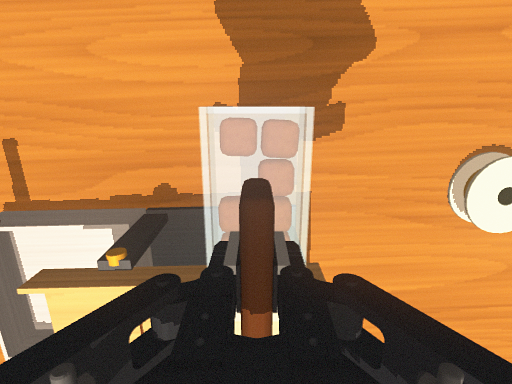

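>>> carry_out --increments '[-1, -3, 2, 3, 0.005, -1, -6, 2, 3, 0.005, -1, -8, 1, 1, 0.005, -1, -8, 0, 0, 0, -1, -8, 0, 0, 0, -1, -8, 0, 0, 0, -1, -4, 0, -1, 0, -1, 0, 0, -1, 0]'

```text
t: 17.62
tcp_pos: [426.1, 174.9, 190.5]
tool_rot: [3.137, -0.012, 1.557]
wrist_force: [0.4, -0.0, -1.2]
width: 13.3
```

>>> carry_out --increments '[-1, 10, 0, -1, 0, -1, 22, 0, -1, 0, -1, 28, 0, -1, 0, -1, 0, 0, -1, 0, -1, 0, 0, -1, 0]'

```text
t: 18.03
tcp_pos: [491.4, 173.8, 185.1]
tool_rot: [3.135, -0.01, 1.556]
wrist_force: [-1.5, 0.5, -1.8]
width: 13.3
```

```bash
cat >> h.py <<'E'
def nug(show=None):
    s=st(); x,y,z=s['tcp_pos']
    for c in ['scene','side']:
        im,d,K,W=cam(c); P=cloud(d,K,W)
        hsv=cv2.cvtColor(im,cv2.COLOR_RGB2HSV)
        out=[]
        for r in models.regions_of(c,'nugget0'):
            q=P[r['mask']]; out.append((round(r['conf'],2),np.round(r['location']).tolist(),int(r['mask'].sum()),np.round(np.nanmedian(q,0)).tolist()))
        print(c); [print('  ',o) for o in out]
        if show==c: b={'scene':(200,120,340,250),'side':(130,70,310,230)}[c]; save('n%d'%(s['t']*100),im,b,4)
    im,d,K,W=cam('wrist'); 
    return im
E
python3 -c "
from h import *
im=nug(); save('k_wrist',im)
"
```

```text
t 18.03 tcp [491.4 173.8 185.1] rot [ 3.135 -0.01   1.556] F [-1.5  0.5 -1.8] w 13.3
scene
   (0.46, [284.0, 177.0], 2225, [579.0, 98.0, 101.0])
   (0.45, [340.0, 162.0], 363, [507.0, 397.0, 28.0])
side
```

View pics/k_wrist.png

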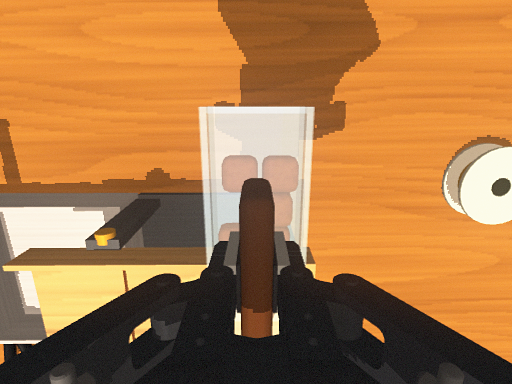

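```bash
cat >> h.py <<'E'
O=np.array([582,106.]); A=-0.015
def trayn():
    "nuggets on the tray: blobs of points above the floor, stand coords"
    s=st(); Q=[]
    for c in ['scene','side']:
        im,d,K,W=cam(c); P=cloud(d,K,W).reshape(-1,3); ok=~np.isnan(P[:,0]); P=P[ok]; col=im.reshape(-1,3)[ok].astype(int)
        e=P[:,:2]-O; X=np.cos(A)*e[:,0]+np.sin(A)*e[:,1]; Y=-np.sin(A)*e[:,0]+np.cos(A)*e[:,1]
        k=(abs(X)<53)&(Y<103)&(Y>-115)&(P[:,2]>108)&(P[:,2]<145)
        q=np.c_[X,Y,P[:,2]][k]; 
        g=np.zeros((120,240),np.uint8)
        q1=q[q[:,2]<125]; g[(q1[:,0]+60).astype(int)%120,(q1[:,1]+120).astype(int)%240]=255
        g=cv2.morphologyEx(g,cv2.MORPH_CLOSE,np.ones((5,5)))
        n,l,stt,ce=cv2.connectedComponentsWithStats(g)
        for i in range(1,n):
            if stt[i,4]>60:
                zz=q1[l[(q1[:,0]+60).astype(int),(q1[:,1]+120).astype(int)]==i][:,2]
                print(c,'blob x,y',(ce[i][::-1]-[60,120]).round(0),'size',stt[i,3],stt[i,2],'area',stt[i,4],'ztop',np.percentile(zz,95).round(1))
def rear():
    im,d,K,W=cam('wrist'); im=im.astype(int); m=(im[...,0]-im[...,2]>25)&(im[...,0]>130)&(im[...,0]-im[...,1]>25)
    for nm,a,b in (('L',222,240),('R',277,295)):
        rows=m[108:245,a:b].mean(1); print(nm,''.join('#' if r>.5 else '.' for r in rows[::3]))
E
python3 -c "
from h import *
trayn(); rear()"
```

```text
t 18.28 tcp [489.3 173.9 185.6] rot [ 3.135 -0.01   1.558] F [-0.1 -1.2 -2.1] w 13.0
scene blob x,y [  5. 102.] size 71 3 area 108 ztop 121.6
L ................############...........##.....
R ................#########################.....
```

>>> carry_out --increments '[-1, -3, 0, 1, 0, -1, -6, 0, 1, 0, -1, -8, 0, 1, 0, -1, -10, 0, 0, 0, -1, -10, 0, 0, 0, -1, -10, 0, 0, 0, -1, -8, 0, -1, 0, -1, -4, 0, -1, 0, -1, 0, 0, -1, 0, -1, 0, 0, -1, 0]'

```text
t: 19.27
tcp_pos: [421.5, 173.8, 186.0]
tool_rot: [3.133, -0.008, 1.56]
wrist_force: [0.4, 1.0, -2.1]
width: 13.2
```

>>> carry_out --increments '[-1, 10, 0, 2, 0, -1, 22, 0, 1, 0, -1, 28, 0, 0, 0, -1, 0, 0, -1, 0, -1, 0, 0, -1, 0]'

```text
t: 19.68
tcp_pos: [488.3, 173.2, 187.3]
tool_rot: [3.131, -0.008, 1.559]
wrist_force: [-0.4, 0.1, -2.5]
width: 13.4
```

```bash
python3 -c "
from h import *
trayn(); rear()"
```

```text
t 19.68 tcp [488.3 173.2 187.3] rot [ 3.131 -0.008  1.559] F [-0.4  0.1 -2.5] w 13.4
side blob x,y [ 33. 101.] size 38 5 area 74 ztop 122.4
L .........................############.........
R ..........................###############.....
```

>>> carry_out --increments '[-1, -5, 0, 1, 0, -1, -10, 0, 1, 0, -1, -13, 0, 1, 0, -1, -13, 0, 0, 0, -1, -11, 0, 0, 0, -1, -6, 0, -1, 0, -1, 0, 0, -1, 0, -1, 10, 0, 2, 0, -1, 22, 0, 1, 0, -1, 28, 0, 0, 0, -1, 0, 0, -1, 0, -1, 0, 0, -1, 0]'

```text
t: 20.83
tcp_pos: [484.3, 172.3, 191.6]
tool_rot: [3.129, -0.004, 1.565]
wrist_force: [-1.2, 0.2, -2.0]
width: 12.9
```

```bash
python3 -c "
from h import *
trayn(); rear()
im,d,K,W=cam('side'); save('l_side',im,(130,60,330,210),4)"
```

```text
t 20.83 tcp [484.3 172.3 191.6] rot [ 3.129 -0.004  1.565] F [-1.2  0.2 -2. ] w 12.9
scene blob x,y [10. 68.] size 17 19 area 187 ztop 120.6
side blob x,y [  7. 101.] size 31 4 area 67 ztop 123.7
side blob x,y [17. 67.] size 16 21 area 127 ztop 120.2
L ..................................#######.....
R ...................................#########..
```

View pics/l_side.png

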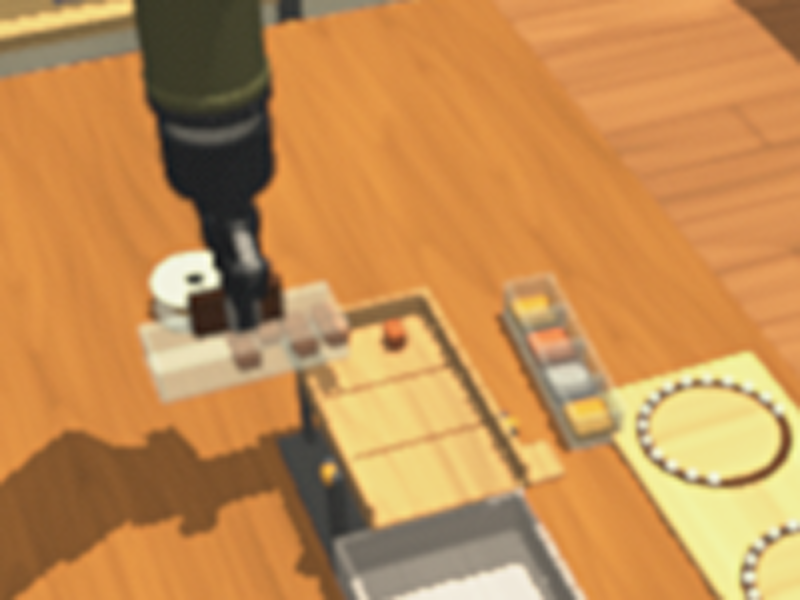

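>>> carry_out --increments '[-1, -5, 0, 0, 0, -1, -10, 0, 0, 0, -1, -14, 0, 0, 0, -1, -15, 0, 0, 0, -1, -15, 0, 0, 0, -1, -11, 0, -1, 0, -1, -7, 0, -1, 0, -1, -3, 0, -2, 0, -1, 0, 0, -2, 0, -1, 0, 0, -1, 0]'

```text
t: 21.87
tcp_pos: [390.3, 171.5, 185.1]
tool_rot: [3.129, -0.0, 1.57]
wrist_force: [-0.2, 0.2, -1.2]
width: 13.6
```

>>> carry_out --increments '[-1, 10, 0, 1, 0, -1, 22, 0, 0, 0, -1, 28, 0, 0, 0, -1, 0, 0, 0, 0, -1, 0, 0, 0, 0]'

```text
t: 22.28
tcp_pos: [457.5, 171.0, 185.8]
tool_rot: [3.127, -0.001, 1.569]
wrist_force: [-0.9, 0.5, -2.7]
width: 13.4
```

```bash
python3 -c "
from h import *
trayn(); rear()
im,d,K,W=cam('side'); P=cloud(d,K,W); q=near(P,(595,172),14,90,130); print(np.sort(q[:,2]).round(1)); q=near(P,(600,110),30,90,130); print('floor',np.median(q[:,2]))"
```

```text
t 22.28 tcp [457.5 171.  185.8] rot [ 3.127e+00 -1.000e-03  1.569e+00] F [-0.9  0.5 -2.7] w 13.4
scene blob x,y [-30.  74.] size 16 20 area 123 ztop 121.3
scene blob x,y [ -0. 101.] size 67 4 area 108 ztop 122.0
scene blob x,y [-25.  49.] size 16 20 area 142 ztop 121.4
scene blob x,y [24. 71.] size 15 23 area 188 ztop 120.3
side blob x,y [-29.  68.] size 19 16 area 108 ztop 120.8
side blob x,y [-19.  47.] size 17 22 area 162 ztop 120.1
side blob x,y [ 26. 100.] size 53 6 area 134 ztop 121.5
side blob x,y [22. 66.] size 15 12 area 65 ztop 120.3
L ..............................................
R ..............................................
[ 95.6  96.3  96.3  96.4  96.8  97.   97.8  98.3  98.3  98.3  98.4  98.4
  98.6  98.6  98.7  99.   99.   99.1  99.1  99.2  99.4  99.4  99.5  99.6
  99.7  99.7  99.7  99.9 100.  100.5 100.5 101.  101.3 101.8 102.1 103.5
 103.8 104.1 106.9 107.  109.  109.9 110.8 110.8 110.8 110.9 111.8 113.3
 114.9 115.4 115.5 116.6 116.8 116.9 117.  117.  117.3 118.2 118.9 118.9
 119.3 120.  120.  120.1]
floor 99.14371286906356
```

>>> carry_out --increments '[-1, -2, -2, 3, 0, -1, -5, -6, 4, 0, -1, -6, -10, 1, 0, -1, -6, -12, 0, 0, -1, -6, -12, 0, 0, -1, -5, -10, 0, 0, -1, -3, -6, -1, 0, -1, 0, -2, -1, 0, -1, 0, 0, -1, 0, -1, 0, 0, -1, 0]'

```text
t: 23.32
tcp_pos: [414.6, 103.9, 192.6]
tool_rot: [3.126, 0.005, 1.572]
wrist_force: [-0.1, 0.4, -1.3]
width: 12.8
```

```bash
python3 -c "
from h import *
trayn(); im,d,K,W=cam('side'); save('m_side',im,(130,60,330,210),4)"
```

```text
t 23.32 tcp [414.6 103.9 192.6] rot [3.126 0.005 1.572] F [-0.1  0.4 -1.3] w 12.8
scene blob x,y [-25.  73.] size 16 20 area 123 ztop 121.2
scene blob x,y [-12.  48.] size 17 23 area 140 ztop 121.0
scene blob x,y [24. 72.] size 18 21 area 154 ztop 120.4
side blob x,y [-25. 100.] size 57 7 area 131 ztop 122.2
side blob x,y [-30.  67.] size 17 8 area 70 ztop 120.8
side blob x,y [-15.  48.] size 17 22 area 165 ztop 120.0
side blob x,y [20. 69.] size 14 22 area 113 ztop 120.4
side blob x,y [ 39. 100.] size 30 5 area 62 ztop 121.9
```

View pics/m_side.png

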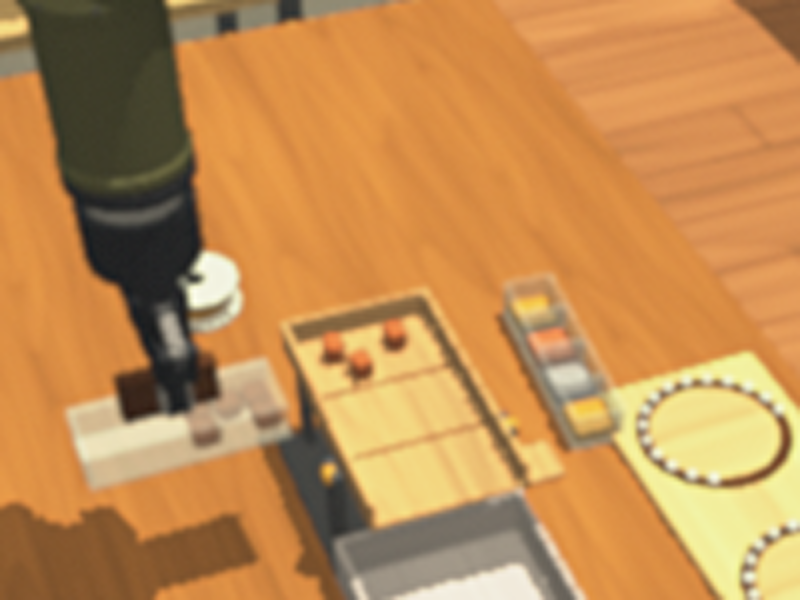

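>>> carry_out --increments '[-1, 1, 1, -2, 0, -1, 10, 0, 0, 0, -1, 22, 0, 0, 0, -1, 28, 0, 0, 0, -1, 0, 0, 0, 0, -1, 0, 0, 0, 0]'

```text
t: 23.97
tcp_pos: [481.4, 108.0, 189.6]
tool_rot: [3.126, 0.003, 1.577]
wrist_force: [-0.8, 0.3, -1.6]
width: 13.4
```

```bash
python3 -c "
from h import *
trayn()"
```

```text
t 23.97 tcp [481.4 108.  189.6] rot [3.126e+00 3.000e-03 1.577e+00] F [-0.8  0.3 -1.6] w 13.4
scene blob x,y [-27. 101.] size 37 4 area 66 ztop 122.9
scene blob x,y [-24.  73.] size 15 20 area 101 ztop 120.5
scene blob x,y [-12.  47.] size 16 21 area 117 ztop 119.9
scene blob x,y [ -7. -13.] size 11 17 area 82 ztop 124.4
scene blob x,y [23. 70.] size 16 23 area 183 ztop 120.3
side blob x,y [-30. 101.] size 25 6 area 67 ztop 121.3
side blob x,y [ -9. -18.] size 15 9 area 73 ztop 120.2
side blob x,y [-8.  9.] size 15 18 area 135 ztop 122.8
side blob x,y [  2. 101.] size 32 5 area 87 ztop 123.4
side blob x,y [21. 69.] size 16 20 area 138 ztop 120.7
```

>>> carry_out --increments '[-1, -4, 0, 3, 0, -1, -9, -1, 3, 0, -1, -11, -6, 1, 0, -1, -11, -10, 0, 0, -1, -11, -12, 0, 0, -1, -9, -12, 0, 0, -1, -6, -10, -1, 0, -1, -2, -6, -1, 0, -1, 0, -3, -1, 0, -1, 0, 0, -1, 0]'

```text
t: 24.9
tcp_pos: [405.1, 46.6, 195.4]
tool_rot: [3.126, 0.008, 1.582]
wrist_force: [-0.6, -0.1, -2.0]
width: 13.4
```

```bash
python3 -c "
from h import *
trayn(); im,d,K,W=cam('side'); save('n_side',im,(130,60,330,210),4)"
```

```text
t 24.9 tcp [405.1  46.6 195.4] rot [3.126 0.008 1.582] F [-0.6 -0.1 -2. ] w 13.4
scene blob x,y [-16. 102.] size 48 3 area 67 ztop 123.4
scene blob x,y [-26.  73.] size 19 19 area 150 ztop 119.9
scene blob x,y [-16.  13.] size 16 21 area 159 ztop 120.2
scene blob x,y [-12.  49.] size 17 22 area 166 ztop 120.3
scene blob x,y [ -4. -12.] size 18 19 area 111 ztop 120.9
scene blob x,y [24. 72.] size 17 22 area 142 ztop 119.8
side blob x,y [-41. 100.] size 26 7 area 62 ztop 121.9
side blob x,y [-29.  71.] size 17 22 area 194 ztop 120.1
side blob x,y [-19.   8.] size 15 19 area 144 ztop 120.6
side blob x,y [ -9. -13.] size 16 23 area 151 ztop 120.4
side blob x,y [  6. 100.] size 29 7 area 69 ztop 122.5
side blob x,y [21. 65.] size 14 12 area 100 ztop 120.1
```

View pics/n_side.png

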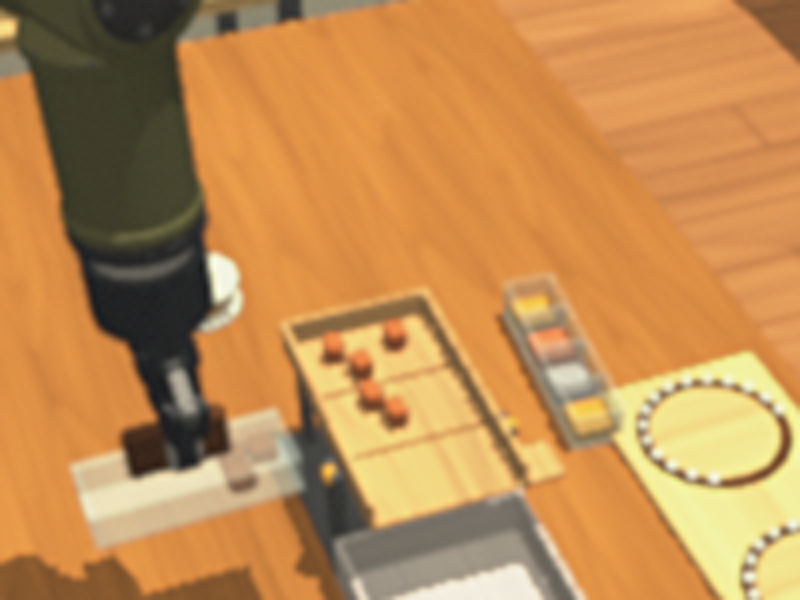

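>>> carry_out --increments '[-1, 1, -4, -3, -0.005, -1, 1, -5, -2, -0.005, -1, 2, -1, -1, 0, -1, 10, 0, 0, 0, -1, 22, 0, 0, 0, -1, 28, 0, 0, 0, -1, 0, 0, 0, 0, -1, 0, 0, 0, 0]'

```text
t: 25.72
tcp_pos: [476.4, 38.0, 187.7]
tool_rot: [3.126, 0.005, 1.574]
wrist_force: [-1.2, -0.1, -2.5]
width: 13.3
```

```bash
python3 -c "
from h import *
trayn()" | grep -v '101\|100\|102'
```

```text
t 25.72 tcp [476.4  38.  187.7] rot [3.126 0.005 1.574] F [-1.2 -0.1 -2.5] w 13.3
scene blob x,y [-25.  72.] size 20 17 area 114 ztop 120.1
scene blob x,y [-16.  12.] size 16 24 area 210 ztop 119.6
scene blob x,y [-11.  47.] size 21 24 area 145 ztop 120.4
scene blob x,y [ -4. -13.] size 18 20 area 153 ztop 120.7
scene blob x,y [24. 69.] size 16 17 area 132 ztop 121.0
side blob x,y [-30.  69.] size 17 16 area 125 ztop 121.0
side blob x,y [-18.   7.] size 15 13 area 81 ztop 120.9
side blob x,y [-15.  46.] size 17 20 area 132 ztop 121.1
side blob x,y [ -8. -13.] size 16 18 area 168 ztop 120.7
side blob x,y [19. 69.] size 15 19 area 137 ztop 119.8
```

Nothing came out yet, so I give a second stroke.

>>> carry_out --increments '[-1, -5, 0, 1, 0, -1, -10, 0, 1, 0, -1, -12, 0, 0, 0, -1, -12, 0, 0, 0, -1, -10, 0, 0, 0, -1, -6, 0, 0, 0, -1, 0, 0, -1, 0, -1, 10, 0, 0, 0, -1, 22, 0, 0, 0, -1, 28, 0, 0, 0, -1, 0, 0, 0, 0, -1, 0, 0, 0, 0]'

```text
t: 26.82
tcp_pos: [475.1, 36.6, 190.1]
tool_rot: [3.125, 0.011, 1.575]
wrist_force: [-0.6, 0.1, -1.1]
width: 13.2
```

```bash
python3 -c "
from h import *
trayn()" | grep -v '101\|100\|102'
```

```text
t 26.82 tcp [475.1  36.6 190.1] rot [3.125 0.011 1.575] F [-0.6  0.1 -1.1] w 13.2
scene blob x,y [-25.  72.] size 17 19 area 104 ztop 121.0
scene blob x,y [-15.  13.] size 17 21 area 181 ztop 120.5
scene blob x,y [-11.  47.] size 16 21 area 131 ztop 120.6
scene blob x,y [ -8. -58.] size 18 20 area 188 ztop 120.1
scene blob x,y [ -5. -11.] size 18 17 area 121 ztop 120.4
scene blob x,y [24. 72.] size 15 21 area 162 ztop 120.4
side blob x,y [-28.  66.] size 15 11 area 76 ztop 120.8
side blob x,y [-20.  11.] size 14 19 area 137 ztop 120.3
side blob x,y [-16.  47.] size 18 21 area 140 ztop 119.9
side blob x,y [ -8. -59.] size 12 22 area 106 ztop 121.4
side blob x,y [ -7. -14.] size 14 20 area 105 ztop 121.0
side blob x,y [20. 68.] size 15 21 area 119 ztop 121.1
```

>>> carry_out --increments '[-1, -4, 0, 1, 0, -1, -7, -1, 1, 0, -1, -6, -1, 0, 0, -1, -3, -1, 0, 0, -1, 0, 0, 0, 0, -1, 0, 0, 0, 0, -1, 10, 0, 0, 0, -1, 22, 0, 0, 0, -1, 28, 0, 0, 0, -1, 0, 0, 0, 0, -1, 0, 0, 0, 0]'

```text
t: 27.83
tcp_pos: [514.2, 32.0, 193.0]
tool_rot: [3.124, 0.014, 1.574]
wrist_force: [-0.3, 0.1, -1.3]
width: 13.2
```

```bash
python3 -c "
from h import *
trayn()" | grep -v '101\|100\|102'
```

```text
t 27.83 tcp [514.2  32.  193. ] rot [3.124 0.014 1.574] F [-0.3  0.1 -1.3] w 13.2
scene blob x,y [-15.  13.] size 14 21 area 150 ztop 119.5
scene blob x,y [-11.  49.] size 17 24 area 134 ztop 120.2
scene blob x,y [ -6. -59.] size 16 19 area 134 ztop 119.5
scene blob x,y [ -3. -12.] size 15 21 area 161 ztop 120.2
scene blob x,y [25. 72.] size 17 21 area 179 ztop 119.8
scene blob x,y [ 32. -64.] size 17 20 area 223 ztop 120.5
scene blob x,y [ 38. -87.] size 17 20 area 205 ztop 121.6
side blob x,y [20. 66.] size 15 17 area 116 ztop 121.6
side blob x,y [ 37. -65.] size 18 22 area 196 ztop 120.9
side blob x,y [ 45. -91.] size 14 19 area 152 ztop 122.6
```

>>> carry_out --increments '[-1, -2, 0, 5, 0, -1, -5, 0, 6, 0, -1, -9, 0, 6, 0, -1, -12, 0, 3, 0, -1, -14, 0, 0, 0, -1, -14, 0, 0, 0, -1, -12, 0, 0, 0, -1, -8, 0, 0, 0, -1, -4, 0, 0, 0, -1, 0, 0, -1, 0]'

```text
t: 28.77
tcp_pos: [420.3, 31.7, 216.8]
tool_rot: [3.123, 0.019, 1.576]
wrist_force: [-0.3, 0.6, -1.6]
width: 13.4
```

```bash
python3 -c "
from h import *
trayn(); a=cam('side')[0][50:220,120:340]; w=cam('wrist')[0]
a=cv2.resize(a,None,fx=2.4,fy=2.4,interpolation=cv2.INTER_CUBIC); w=cv2.resize(w[60:300,130:390],(a.shape[0]*260//240*0+264,a.shape[0]))
save('o',np.hstack([a,w])); print(a.shape,w.shape)" | grep -v '101\|100\|102'
```

```text
t 28.77 tcp [420.3  31.7 216.8] rot [3.123 0.019 1.576] F [-0.3  0.6 -1.6] w 13.4
scene blob x,y [-26.  72.] size 19 16 area 171 ztop 119.9
scene blob x,y [-16.  12.] size 17 23 area 178 ztop 120.1
scene blob x,y [-12.  47.] size 18 22 area 168 ztop 119.8
scene blob x,y [ -7. -58.] size 18 21 area 195 ztop 119.8
scene blob x,y [ -5. -12.] size 15 17 area 160 ztop 120.0
scene blob x,y [25. 70.] size 16 23 area 144 ztop 120.4
scene blob x,y [ 41. -64.] size 16 19 area 140 ztop 120.6
scene blob x,y [ 45. -90.] size 11 20 area 65 ztop 119.7
side blob x,y [-28.  70.] size 16 18 area 129 ztop 121.0
side blob x,y [-20.  11.] size 14 19 area 113 ztop 120.7
side blob x,y [-15.  47.] size 17 21 area 170 ztop 121.1
side blob x,y [-11. -59.] size 16 22 area 172 ztop 120.9
side blob x,y [ -8. -14.] size 16 21 area 147 ztop 120.7
side blob x,y [21. 68.] size 15 19 area 121 ztop 120.6
side blob x,y [ 37. -67.] size 16 14 area 133 ztop 120.4
side blob x,y [ 46. -91.] size 14 20 area 151 ztop 120.2
(408, 528, 3) (408, 264, 3)
```

View pics/o.png

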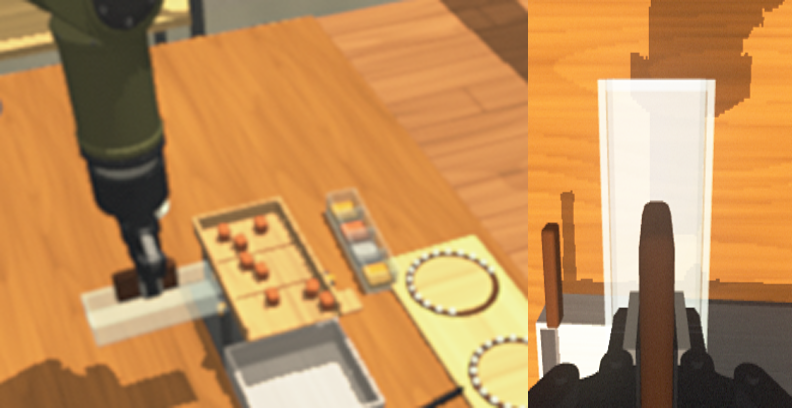

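>>> carry_out --increments '[-1, 5, -15, 0, -0.02, -1, 10, -28, 0, -0.02, -1, 11, -32, 0, -0.025, -1, 11, -32, 0, -0.025, -1, 11, -32, 0, -0.025, -1, 11, -32, 0, -0.025, -1, 10, -32, 0, -0.025, -1, 8, -28, -10, -0.025, -1, 5, -18, -20, -0.01, -1, 2, -8, -20, 0, -1, 0, -2, -10, 0, -1, 0, 0, -4, 0]'

```text
t: 29.97
tcp_pos: [516.3, -242.2, 147.9]
tool_rot: [3.116, 0.014, 1.368]
wrist_force: [-0.2, -0.4, -0.8]
width: 13.1
```

```bash
python3 -c "
from h import *
s=st(); x,y,z=s['tcp_pos']
for c in ['scene','side']: im,P=shk(c,x,y,z-55)
for c in ['scene','side']:
    im,d,K,W=cam(c); P=cloud(d,K,W); R=models.regions_of(c,'shaker_pad')
    for r in R[:1]: q=P[r['mask']]; print('pad',r['conf'],rect(q[(q[:,2]>1)&(q[:,2]<8)]))
"
```

```text
t 29.97 tcp [ 516.3 -242.2  147.9] rot [3.116 0.014 1.368] F [-0.2 -0.4 -0.8] w 13.1
scene (array([ 521. , -243.6]), array([ 54.6, 144.1]), 78.3, 712) [[448.5, -282.7, 89.2], [559.7, -254.9, 119.1], [593.4, -218.2, 131.7]]
side (array([ 519., -245.]), array([ 58.6, 144.2]), 77.7, 1280) [[445.8, -284.2, 88.3], [508.9, -259.0, 117.9], [587.8, -208.7, 130.0]]
pad 0.63 (array([ 509. , -248.3]), array([ 91.9, 184.8]), 79.1, 1108)
pad 0.97 (array([ 508.6, -250.1]), array([ 90.3, 180.4]), 77.9, 1748)
```

>>> carry_out --increments '[-1, -4, -2, -15, 0.005, -1, -4, -3, -20, 0, -1, -1, 0, -20, 0, -1, 0, 0, -12, 0, -1, 0, 0, -5, 0, -1, 0, 0, -2, 0, -1, 0, 0, 0, 0]'

```text
t: 30.85
tcp_pos: [513.3, -242.5, 83.7]
tool_rot: [3.096, 0.019, 1.383]
wrist_force: [0.4, 0.6, -0.9]
width: 13.2
```

>>> carry_out --increments '[-1, -2, -3, -6, -0.005, -1, -1, -3, -7, 0, -1, 0, 0, -5, 0, -1, 0, 0, -3, 0, -1, 0, 0, 0, 0]'

```text
t: 31.27
tcp_pos: [513.4, -249.8, 65.1]
tool_rot: [3.088, 0.021, 1.377]
wrist_force: [-1.6, 1.1, 1.7]
width: 13.3
```

```bash
python3 -c "
from h import *
s=st(); x,y,z=s['tcp_pos']
for c in ['scene','side']: im,P=shk(c,x,y,z-50)
"
```

```text
t 31.27 tcp [ 513.4 -249.8   65.1] rot [3.088 0.021 1.377] F [-1.6  1.1  1.7] w 13.3
scene (array([ 510.5, -247.5]), array([ 89.2, 178.7]), 78.9, 1023) [[433.2, -301.3, 3.1], [551.8, -263.0, 12.7], [597.9, -196.5, 52.7]]
side (array([ 508.6, -250.6]), array([177.5, 184.7]), 35.1, 1541) [[421.9, -306.0, 3.2], [500.2, -268.1, 34.0], [589.8, -198.8, 51.6]]
```

>>> carry_out --increments '[-1, -1, 0, -2, 0, -0.3, 0, 0, 0, 0, 0.5, 0, 0, 0, 0, 1, 0, 0, 0, 0, 1, 0, 0, 0, 0, 1, 0, 0, 8, 0, 1, 0, 0, 20, 0, 1, 0, 0, 30, 0, 1, 0, 0, 35, 0, 1, 0, 0, 25, 0, 1, 0, 0, 10, 0]'

```text
t: 32.28
tcp_pos: [509.6, -247.8, 195.5]
tool_rot: [3.095, 0.017, 1.38]
wrist_force: [0.6, -0.5, -0.7]
width: 85.5
```

```bash
python3 -c "
from h import *
st()
for c in ['scene','side']:
    im,d,K,W=cam(c); P=cloud(d,K,W); print('shaker',rect(near(P,(510,-248),110,12,42)),'handle',rect(near(P,(510,-248),110,55,80)),np.percentile(near(P,(510,-248),110,12,42)[:,2],[50,95]))
dish('scene'); dish('side')
trayn()"
```

```text
t 32.28 tcp [ 509.6 -247.8  195.5] rot [3.095 0.017 1.38 ] F [ 0.6 -0.5 -0.7] w 85.5
shaker (array([ 516. , -251.1]), array([ 54.5, 146.9]), 78.8, 597) handle (array([ 514.9, -251.1]), array([13.9, 71.2]), 79.3, 119) [35.41594108 37.76244271]
shaker (array([ 516.2, -253.4]), array([ 57.3, 143.4]), 78.7, 1049) handle (array([ 512.9, -253.3]), array([15.4, 68.8]), 77.5, 225) [34.67914545 38.03362468]
scene conf 0.81 [245.4, 215.7] rect (array([560.3,  -9.2]), array([189.2, 207.8]), 84.2, 2514) plane (array([ 0.034, -0.038, 19.421]), array([589.4, -23.7]), np.int64(295)) z [ 1.4 16.6 45.9]
side conf 0.91 [230.5, 223.1] rect (array([509.5, -98.5]), array([285.7, 207.5]), 45.9, 1061) plane (array([-0.139, -0.192, 18.357]), array([551.9, -23.9]), np.int64(175)) z [ 0.3 13.1 46.1]
t 32.58 tcp [ 507.9 -247.6  190.6] rot [3.101 0.016 1.38 ] F [-0.2  0.1 -0.8] w 85.5
scene blob x,y [-25.  72.] size 19 18 area 145 ztop 120.8
scene blob x,y [-15.  13.] size 18 20 area 148 ztop 119.9
scene blob x,y [-11.  45.] size 15 16 area 123 ztop 120.4
scene blob x,y [ -7. -58.] size 17 21 area 185 ztop 120.4
scene blob x,y [ -4. -12.] size 19 19 area 121 ztop 121.0
scene blob x,y [24. 70.] size 15 22 area 170 ztop 120.0
scene blob x,y [ 41. -63.] size 13 20 area 108 ztop 120.7
scene blob x,y [ 47. -90.] size 10 18 area 91 ztop 120.8
side blob x,y [-30.  67.] size 17 17 area 96 ztop 120.9
side blob x,y [-19.  10.] size 17 22 area 145 ztop 120.7
side blob x,y [-16.  46.] size 18 21 area 141 ztop 120.2
side blob x,y [-11. -12.] size 11 20 area 109 ztop 119.5
```

>>> carry_out --increments '[-1, 7, 12, 0, 0.02, -1, 15, 26, 0, 0.02, -1, 16, 28, 0, 0.02, -1, 16, 28, 0, 0.02, -1, 16, 28, 0, 0.02, -1, 16, 28, 0, 0.02, -1, 16, 28, 0, 0.02, -1, 16, 28, 0, 0.01, -1, 13, 22, 0, 0, -1, 7, 12, -3, 0, -1, 3, 4, -3, 0, -1, 0, 0, -3, 0]'

```text
t: 33.68
tcp_pos: [651.6, 22.4, 172.5]
tool_rot: [3.114, 0.008, 1.551]
wrist_force: [0.1, -0.8, 0.5]
width: 0.2
```

>>> carry_out --increments '[-1, 5, -4, -8, 0, -1, 4, -3, -12, 0, -1, 0, 0, -8, 0, -1, 0, 0, -2, 0]'

```text
t: 34.02
tcp_pos: [659.7, 11.4, 137.7]
tool_rot: [3.117, 0.01, 1.549]
wrist_force: [-1.0, -0.8, -0.4]
width: 0.3
```

```bash
python3 -c "
from h import *
s=st(); x,y,z=s['tcp_pos']
for c in ['scene','side']:
    im,d,K,W=cam(c); P=cloud(d,K,W)
    q=near(P,(657,15),32,92,108); q=q[q[:,0]>647]; print(c,len(q),np.percentile(q,[2,50,98],axis=0).round(1).tolist() if len(q) else 0)
    f=near(P,(x,y),60,z-40,z+5); f=f[f[:,2]>126]; print('finger',np.percentile(f,[2,50,98],axis=0).round(1).tolist() if len(f) else 0)
"
```

```text
t 34.02 tcp [659.7  11.4 137.7] rot [3.117 0.01  1.549] F [-1.  -0.8 -0.4] w 0.3
scene 74 [[648.8, 1.7, 95.8], [662.9, 16.3, 100.9], [671.3, 37.1, 103.2]]
finger [[654.8, -3.5, 126.5], [668.2, 4.7, 134.6], [673.8, 22.8, 141.8]]
side 46 [[648.9, -1.5, 97.6], [655.7, 7.8, 101.2], [670.2, 34.0, 103.8]]
finger [[650.2, -6.5, 126.9], [655.0, -0.7, 133.9], [671.5, 12.2, 142.2]]
```

>>> carry_out --increments '[-1, 0, 3, -6, 0, -1, 0, 2, -8, 0, -1, 0, 1, -8, 0, -1, 0, 1, -8, 0, -1, 0, 1, -8, 0, -1, 0, 1, -8, 0, -1, 0, 1, -6, 0, -1, 0, 0, -5, 0]'

```text
t: 34.78
tcp_pos: [668.6, 13.1, 93.9]
tool_rot: [3.09, 0.022, 1.539]
wrist_force: [-1.7, -5.0, 17.2]
width: 0.1
```

```bash
cat >> h.py <<'E'
def tray_state():
    st()
    for c in ['scene','side']:
        im,d,K,W=cam(c); P=cloud(d,K,W).reshape(-1,3); ok=~np.isnan(P[:,0]); P=P[ok]; col=im.reshape(-1,3)[ok].astype(int)
        e=P[:,:2]-O; X=np.cos(A)*e[:,0]+np.sin(A)*e[:,1]; Y=-np.sin(A)*e[:,0]+np.cos(A)*e[:,1]
        k=(abs(X)<50)&(Y<98)&(Y>-100)&(P[:,2]>60)&(P[:,2]<220)
        p=np.polyfit(Y[k],P[k,2],1)
        for _ in range(4):
            r=P[:,2]-np.polyval(p,Y); kk=k&(abs(r)<5); p=np.polyfit(Y[kk],P[kk,2],1)
        r=P[:,2]-np.polyval(p,Y); up=k&(r>9)&(r<24)
        red=(col[:,0]-col[:,2]>60)&(col[:,0]-col[:,1]>45)&(col[:,0]<230)
        nt=k&(abs(r)<24)&red
        nd=(abs(X)<70)&(Y>-205)&(Y<-60)&(P[:,2]>4)&(P[:,2]<50)&red
        print(c,'tilt',round(np.arctan(p[0]),3),'floor pts',kk.sum(),'raised on tray',up.sum(),'red on tray',nt.sum(),'red in dish',nd.sum())
E
python3 -c "
from h import *
tray_state()"
```

```text
t 34.78 tcp [668.6  13.1  93.9] rot [3.09  0.022 1.539] F [-1.7 -5.  17.2] w 0.1
scene tilt 0.65 floor pts 542 raised on tray 40 red on tray 27 red in dish 152
side tilt 0.648 floor pts 2149 raised on tray 35 red on tray 157 red in dish 160
```

>>> carry_out --increments '[-1, -2, 0, -3, 0, -1, -2, 0, -3, 0, -1, -2, 0, -3, 0, -1, -1, 0, -3, 0, -1, 0, 0, -3, 0, -1, 0, 0, -3, 0, -1, 0, 0, -3, 0, -1, 0, 0, -3, 0, -1, 0, 0, -3, 0]'

```text
t: 35.63
tcp_pos: [674.3, 4.5, 83.1]
tool_rot: [3.051, 0.032, 1.528]
wrist_force: [2.8, -0.1, 1.0]
width: 0.1
```

```bash
python3 -c "
from h import *
tray_state()
im=cam('scene')[0]; im2=cam('side')[0]
save('p',np.hstack([cv2.resize(im[120:260,190:330],(390,390)),cv2.resize(im2[90:270,150:330],(390,390))]))"
```

```text
t 35.63 tcp [674.3   4.5  83.1] rot [3.051 0.032 1.528] F [ 2.8 -0.1  1. ] w 0.1
scene tilt 0.627 floor pts 575 raised on tray 34 red on tray 10 red in dish 113
side tilt 0.575 floor pts 2169 raised on tray 55 red on tray 130 red in dish 73
```

View pics/p.png

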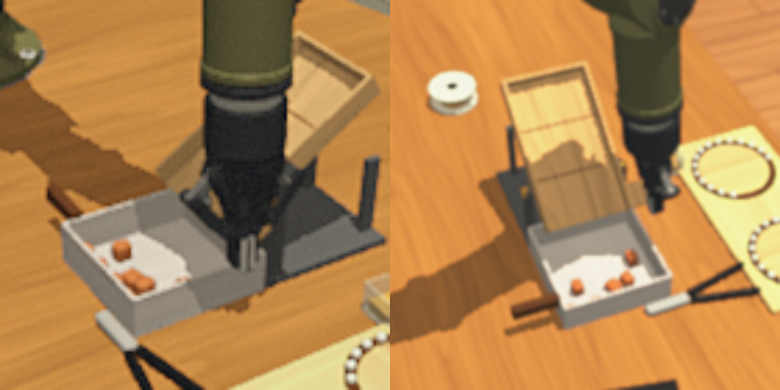

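>>> carry_out --increments '[-1, 10, 0, 0, 0, -1, 15, 0, 0, 0, -1, 10, 0, 5, 0, -1, 5, 0, 20, 0, -1, 0, 0, 35, 0, -1, 0, 0, 38, 0, -1, 0, 0, 30, 0, -1, 0, 0, 10, 0]'

```text
t: 36.5
tcp_pos: [707.1, 8.8, 213.0]
tool_rot: [3.077, 0.028, 1.535]
wrist_force: [0.2, 0.3, 0.1]
width: 0.1
```

```bash
cat >> h.py <<'E'
def dishn():
    for c in ['scene','side']:
        im,d,K,W=cam(c); P=cloud(d,K,W); col=im.astype(int)
        R=models.regions_of(c,'nugget0'); 
        for r in R:
            q=P[r['mask']]; print(c,round(r['conf'],2),int(r['mask'].sum()),np.round(r['location']),np.round(np.nanmedian(q,0)))
        red=((col[...,0]-col[...,2]>60)&(col[...,0]-col[...,1]>45)&(P[...,0]>500)&(P[...,0]<660)&(P[...,1]>-110)&(P[...,1]<60)&(P[...,2]<50)).astype(np.uint8)
        n,l,s,ce=cv2.connectedComponentsWithStats(red); print(c,[(ce[i].round().tolist(),int(s[i,4]),np.nanmedian(P[l==i],0).round().tolist()) for i in range(1,n) if s[i,4]>8])
E
python3 -c "
from h import *
tray_state(); dishn()
dish('scene'); dish('side')"
```

```text
t 36.5 tcp [707.1   8.8 213. ] rot [3.077 0.028 1.535] F [0.2 0.3 0.1] w 0.1
scene tilt -0.0 floor pts 776 raised on tray 0 red on tray 3 red in dish 116
side tilt 0.0 floor pts 1499 raised on tray 0 red on tray 96 red in dish 71
scene 0.57 55 [232. 208.] [545. -51.  18.]
scene 0.49 28 [244. 223.] [612. -66.  21.]
scene [([233.0, 209.0], 42, [545.0, -49.0, 20.0]), ([217.0, 222.0], 94, [548.0, -104.0, -0.0]), ([238.0, 221.0], 78, [594.0, -65.0, 19.0]), ([254.0, 236.0], 57, [657.0, -52.0, -0.0])]
side 0.61 30 [260. 210.] [626. -36.  22.]
side 0.4 20 [261. 219.] [605. -68.  22.]
side [([261.0, 208.0], 31, [626.0, -35.0, 22.0]), ([256.0, 220.0], 69, [594.0, -68.0, 19.0]), ([236.0, 222.0], 29, [538.0, -55.0, 21.0]), ([248.0, 238.0], 102, [553.0, -105.0, -1.0])]
scene conf 0.94 [248.5, 214.7] rect (array([548.5, -19.4]), array([168.6, 232.6]), 83.1, 2341) plane (array([ 2.0000e-02, -4.7000e-02,  2.0907e+01]), array([585.5, -24.5]), np.int64(290)) z [ 1.4 19.2 45.9]
side conf 0.7 [242.6, 210.6] rect (array([564.6, -18.3]), array([187. , 204.6]), 77.4, 2225) plane (array([-0.056, -0.069, 14.612]), array([588.8, -26.1]), np.int64(248)) z [ 0.1  6.6 44.8]
```

>>> carry_out --increments '[1, -15, -6, 3, 0, 1, -28, -11, 3, 0, 1, -36, -13, 3, 0.005, 1, -38, -14, 3, 0.005, 1, -38, -14, 3, 0.005, 1, -34, -13, 3, 0.005, 1, -24, -10, 0, 0, 1, -12, -6, 0, 0, 1, -5, -3, 0, 0, 1, 0, 0, -1, 0]'

```text
t: 37.83
tcp_pos: [462.5, -83.7, 218.4]
tool_rot: [3.092, 0.028, 1.555]
wrist_force: [0.8, 0.5, -0.8]
width: 85.9
```

```bash
cat >> h.py <<'E'
def wr(name=None,zt=16):
    s=st(); im,d,K,W=cam('wrist'); P=cloud(d,K,W); col=im.astype(int)
    red=((col[...,0]-col[...,2]>60)&(col[...,0]-col[...,1]>45)&(P[...,2]<60)).astype(np.uint8)
    red=cv2.morphologyEx(red,cv2.MORPH_OPEN,np.ones((3,3)))
    n,l,t,ce=cv2.connectedComponentsWithStats(red)
    for i in range(1,n):
        if t[i,4]>60 and t[i,4]<6000: print(ce[i].round().tolist(),t[i,2:5].tolist(),np.nanmedian(P[l==i],0).round().tolist())
    for r in models.regions_of('wrist','nugget0'): print('net',round(r['conf'],2),int(r['mask'].sum()),np.round(r['location']),np.nanmedian(P[r['mask']],0).round())
    if name: save(name,im)
    return im,P
E
python3 -c "
from h import *
im,P=wr('q_wrist'); q=near(P,(470,-80),60,44,60); print('handle?',rect(q) if len(q)>5 else 0)
q=P.reshape(-1,3); q=q[(q[:,2]>38)&(q[:,2]<52)]; print(rect(q),np.percentile(q,[1,99],axis=0))"
```

```text
t 37.83 tcp [462.5 -83.7 218.4] rot [3.092 0.028 1.555] F [ 0.8  0.5 -0.8] w 85.9
[263.0, 217.0] [18, 8, 124] [523.0, -82.0, 18.0]
[293.0, 229.0] [17, 16, 250] [536.0, -49.0, 22.0]
[261.0, 240.0] [17, 17, 265] [550.0, -85.0, 21.0]
[271.0, 271.0] [36, 36, 996] [591.0, -74.0, 18.0]
[104.0, 275.0] [35, 30, 427] [609.0, -290.0, -1.0]
[307.0, 292.0] [17, 18, 267] [623.0, -29.0, 20.0]
[241.0, 329.0] [7, 13, 71] [701.0, -115.0, -1.0]
[309.0, 334.0] [98, 22, 1029] [705.0, -7.0, -1.0]
[79.0, 367.0] [25, 13, 179] [745.0, -339.0, 24.0]
net 0.86 273 [292. 229.] [536. -49.  22.]
net 0.78 273 [264. 263.] [581. -84.  21.]
net 0.62 262 [307. 290.] [622. -29.  20.]
net 0.62 245 [264. 240.] [550. -84.  21.]
net 0.61 244 [282. 276.] [602. -61.  21.]
net 0.6 212 [261. 281.] [607. -84.  18.]
net 0.51 287 [277. 264.] [581. -63.  18.]
handle? (array([479.4, -77.1]), array([78.4, 68.1]), 18.4, 1005)
(array([ 535.3, -125. ]), array([372.9, 212.8]), 73.4, 3730) [[ 440.40402889 -308.99526671   38.1954101 ]
 [ 653.53103547   69.52309299   51.70804664]]
```

```bash
python3 -c "
from h import *
s=st(); im,d,K,W=cam('wrist'); P=cloud(d,K,W); c=im.astype(int)
m=(c.sum(2)<270)&(c[...,0]-c[...,2]>25)&(P[...,2]>42)&(P[...,2]<62)&(P[...,0]<520)&(P[...,0]>420)&(P[...,1]>-130)&(P[...,1]<-40)
q=P[m]; print(rect(q),np.median(q,0))"
```

```text
t 37.93 tcp [464.1 -82.7 218.3] rot [3.091 0.027 1.556] F [ 0.4 -0.3 -0.6] w 85.6
(array([470.8, -77.7]), array([13.6, 62.8]), 89.4, 452) [457.32704209 -78.51551025  50.03419354]
```

>>> carry_out --increments '[1, 4, 2, -15, 0, 1, 5, 2, -30, 0, 1, 3, 0, -35, 0, 1, 0, 0, -35, 0, 1, 0, 0, -20, 0, 1, 0, 0, -10, 0, 1, 0, 0, -2, 0]'

```text
t: 38.57
tcp_pos: [489.3, -70.6, 65.2]
tool_rot: [3.078, 0.02, 1.565]
wrist_force: [-0.3, 0.5, -0.4]
width: 85.1
```

>>> carry_out --increments '[1, -6, -5, -3, 0, 1, -6, -4, -4, -0.005, 1, 0, 0, -5, 0, 1, 0, 0, -3, 0, 1, 0, 0, 0, 0]'

```text
t: 38.98
tcp_pos: [479.3, -78.7, 49.2]
tool_rot: [3.075, 0.019, 1.562]
wrist_force: [0.1, 0.3, 0.6]
width: 84.9
```

>>> carry_out --increments '[-1, 0, 0, -1, 0, -1, 0, 0, -1, 0, -1, 0, 0, -1, 0, -1, 0, 0, 0, 0, -1, 0, 0, 0, 0, -1, 0, 0, 3, 0, -1, 0, 0, 6, 0, -1, 0, 0, 6, 0, -1, 0, 0, 4, 0, -1, 0, 0, 0, 0]'

```text
t: 39.82
tcp_pos: [479.8, -79.0, 68.5]
tool_rot: [3.074, 0.02, 1.561]
wrist_force: [0.1, 0.5, -1.9]
width: 13.0
```

```bash
python3 -c "
from h import *
st()
for c in ['scene','side']:
    q=dish(c); print(np.percentile(q,[0.5,1,99,99.5],axis=0).round(1).tolist())"
```

```text
t 39.82 tcp [479.8 -79.   68.5] rot [3.074 0.02  1.561] F [ 0.1  0.5 -1.9] w 13.0
scene conf 0.82 [246.0, 211.4] rect (array([566.4, -25.1]), array([155. , 182.1]), 89.5, 2232) plane (array([ 1.4000e-02, -8.9000e-02,  3.6648e+01]), array([583.4, -30.8]), np.int64(310)) z [18.1 35.  62.8]
[[500.3, -101.9, 17.1], [502.9, -101.6, 17.5], [656.0, 47.7, 63.8], [656.6, 48.2, 64.8]]
side conf 0.95 [248.0, 212.6] rect (array([550.4, -40.2]), array([234.5, 169.2]), 13.2, 1838) plane (array([-5.0000e-03, -1.5800e-01,  2.7745e+01]), array([591.8,  -5.7]), np.int64(542)) z [15.5 21.3 63.3]
[[446.4, -104.8, 14.7], [454.5, -103.8, 15.1], [651.6, 46.0, 67.7], [651.9, 46.3, 70.7]]
```

>>> carry_out --increments '[-1, 0, 0, 4, 0, -1, 0, -2, 4, 0, -1, 0, -6, 1, 0, -1, 0, -11, 0, 0, -1, 0, -15, 0, 0, -1, 0, -17, 0, 0, -1, 0, -17, 0, 0, -1, 0, -13, 2, 0, -1, 0, -8, 5, 0, -1, 0, -4, 10, 0, -1, 0, 0, 14, 0, -1, 0, 0, 15, 0]'

```text
t: 41.02
tcp_pos: [475.5, -181.2, 122.3]
tool_rot: [3.083, 0.019, 1.561]
wrist_force: [-0.1, -0.2, -1.7]
width: 13.7
```

>>> carry_out --increments '[-1, 0, 0, 12, 0, -1, 0, -2, 10, 0, -1, -2, -8, 6, -0.005, -1, -3, -14, 3, -0.01, -1, -4, -20, 0, -0.012, -1, -5, -24, 0, -0.012, -1, -5, -26, 0, -0.012, -1, -5, -26, 0, -0.012, -1, -5, -26, 0, -0.012, -1, -5, -26, 0, -0.012, -1, -4, -22, 0, -0.012, -1, -4, -18, 0, -0.01]'

```text
t: 42.02
tcp_pos: [425.8, -408.4, 158.0]
tool_rot: [3.082, 0.022, 1.448]
wrist_force: [0.2, -0.8, -1.6]
width: 13.0
```

>>> carry_out --increments '[-1, 0, -18, 0, -0.005, -1, 0, -14, 0, 0, -1, 0, -10, 0, 0, -1, 0, -6, 0, 0, -1, 0, -3, 0, 0, -1, 0, 0, 0, 0, -1, 0, 0, 0, 0]'

```text
t: 42.6
tcp_pos: [416.7, -471.0, 155.0]
tool_rot: [3.088, 0.022, 1.43]
wrist_force: [0.4, 0.3, -2.9]
width: 13.3
```

```bash
python3 -c "
from h import *
st()
for c in ['scene','side']:
    q=dish(c); print(np.percentile(q,[0.5,1,99,99.5],axis=0).round(1).tolist())
for c in ['scene','side']:
    im,d,K,W=cam(c); P=cloud(d,K,W); R=models.regions_of(c,'cork_mat')
    for r in R[:1]: q=P[r['mask']]; print('mat',r['conf'],rect(q[(q[:,2]>1)&(q[:,2]<8)]))
"
```

```text
t 42.6 tcp [ 416.7 -471.   155. ] rot [3.088 0.022 1.43 ] F [ 0.4  0.3 -2.9] w 13.3
scene conf 0.97 [91.0, 219.5] rect (array([ 499.3, -423.9]), array([156.7, 210.8]), 77.7, 3089) plane (array([-7.00000e-03, -8.10000e-02,  1.21732e+02]), array([ 529.8, -434. ]), np.int64(384)) z [102.7 119.2 148.4]
[[418.9, -511.0, 100.7], [436.8, -509.6, 101.8], [605.1, -351.8, 150.9], [605.8, -350.4, 155.7]]
side conf 0.64 [300.6, 331.6] rect (array([ 531.9, -453.1]), array([269.9, 161.5]), 36.9, 3855) plane (array([-1.90000e-02, -1.44000e-01,  1.12195e+02]), array([ 547.4, -407.7]), np.int64(1020)) z [101.4 106.1 148.9]
[[388.6, -515.3, 100.5], [400.4, -514.3, 101.0], [600.8, -361.7, 151.2], [601.5, -360.8, 155.1]]
mat 0.97 (array([ 535., -451.]), array([183., 181.]), 82.0, 3221)
mat 0.57 (array([ 533.1, -492.4]), array([ 54.4, 181.9]), 68.1, 1284)
```

>>> carry_out --increments '[-1, 4, -5, -6, 0, -1, 5, -7, -12, 0, -1, 4, -5, -16, 0, -1, 0, 0, -16, 0, -1, 0, 0, -14, 0, -1, 0, 0, -9, 0, -1, 0, 0, -5, 0, -1, 0, 0, 0, 0]'

```text
t: 43.67
tcp_pos: [432.1, -491.0, 65.9]
tool_rot: [3.089, 0.022, 1.43]
wrist_force: [-0.8, 0.3, -2.2]
width: 12.9
```

```bash
python3 -c "
from h import *
st()
for c in ['scene','side']:
    q=dish(c); print(np.percentile(q,[0.5,1,99,99.5],axis=0).round(1).tolist())
"
```

```text
t 43.67 tcp [ 432.1 -491.    65.9] rot [3.089 0.022 1.43 ] F [-0.8  0.3 -2.2] w 12.9
scene conf 0.65 [87.9, 254.9] rect (array([ 464.2, -437.1]), array([153.5, 306.3]), 82.1, 3159) plane (array([-1.2000e-02, -8.8000e-02,  3.1282e+01]), array([ 542.2, -452.7]), np.int64(362)) z [12.9 27.4 59.4]
[[427.4, -531.1, 8.5], [444.2, -529.7, 11.7], [620.7, -371.3, 61.5], [621.2, -369.6, 67.2]]
side conf 0.81 [310.5, 353.1] rect (array([ 515.4, -450.1]), array([149.6, 192.6]), 81.7, 2694) plane (array([ 0.088, -0.119, 22.226]), array([ 548.8, -447.9]), np.int64(1120)) z [13.7 18.3 59.9]
[[479.3, -535.8, 12.7], [483.5, -535.0, 13.1], [616.9, -385.4, 60.9], [617.6, -384.7, 61.5]]
```

>>> carry_out --increments '[-1, 0, 0, -4, 0, -1, 0, 0, -4, 0, -1, 0, 0, -3, 0, -1, 0, 0, -2, 0, -1, 0, 0, 0, 0]'

```text
t: 44.28
tcp_pos: [434.5, -493.3, 58.3]
tool_rot: [3.081, 0.029, 1.429]
wrist_force: [0.2, 0.3, -1.5]
width: 12.8
```

>>> carry_out --increments '[-1, 0, 0, -4, 0, -1, -1, 1, -4, 0, -1, 0, 0, -3, 0, -1, 0, 0, -1, 0]'

```text
t: 44.62
tcp_pos: [435.2, -494.0, 54.8]
tool_rot: [3.075, 0.036, 1.427]
wrist_force: [-1.0, 1.4, 1.8]
width: 12.8
```

>>> carry_out --increments '[-1, 0, 0, -2, 0, -0.5, 0, 0, -1, 0, 0.3, 0, 0, -1, 0, 1, 0, 0, 0, 0, 1, 0, 0, 0, 0, 1, 0, 0, 8, 0, 1, 0, 0, 20, 0, 1, 0, 0, 30, 0, 1, 0, 0, 35, 0, 1, 0, 0, 30, 0, 1, -3, 0, 20, 0, 1, 0, 0, 5, 0]'

```text
t: 45.62
tcp_pos: [431.9, -491.6, 204.2]
tool_rot: [3.077, 0.031, 1.429]
wrist_force: [0.7, -0.7, 0.0]
width: 85.2
```

```bash
python3 -c "
from h import *
wr()
for c in ['scene','side']:
    q=dish(c); print(np.percentile(q,[0.5,1,99,99.5],axis=0).round(1).tolist())
tray_state()
for c in ['scene','side']:
    im,d,K,W=cam(c); P=cloud(d,K,W); print('shaker',rect(near(P,(514,-250),110,12,42)),'handle',rect(near(P,(514,-250),110,55,80)))
    for n in ('spool','pliers'):
        R=models.regions_of(c,n)
        if R: q=P[R[0]['mask']]; q=q[q[:,2]>5]; print(n,np.nanmedian(q,0).round(),np.percentile(q,[2,98],axis=0).round().tolist())
"
```

```text
t 45.62 tcp [ 431.9 -491.6  204.2] rot [3.077 0.031 1.429] F [ 0.7 -0.7  0. ] w 85.2
[256.0, 209.0] [18, 9, 145] [476.0, -503.0, 22.0]
[289.0, 223.0] [19, 16, 244] [495.0, -471.0, 26.0]
[255.0, 234.0] [17, 18, 262] [504.0, -509.0, 26.0]
[275.0, 258.0] [19, 19, 283] [539.0, -491.0, 22.0]
[256.0, 267.0] [17, 36, 531] [546.0, -514.0, 23.0]
[492.0, 288.0] [48, 53, 1463] [627.0, -231.0, -1.0]
[277.0, 275.0] [17, 16, 222] [559.0, -491.0, 26.0]
[305.0, 291.0] [17, 15, 221] [583.0, -461.0, 26.0]
[80.0, 374.0] [40, 23, 652] [715.0, -798.0, -1.0]
[433.0, 374.0] [40, 23, 640] [736.0, -309.0, 22.0]
net 0.81 300 [288. 223.] [ 494. -470.   26.]
net 0.79 282 [307. 289.] [ 581. -462.   25.]
net 0.77 271 [256. 282.] [ 561. -515.   22.]
net 0.7 295 [256. 258.] [ 534. -512.   25.]
net 0.67 160 [258. 210.] [ 476. -502.   22.]
net 0.67 275 [277. 273.] [ 558. -491.   25.]
net 0.6 299 [258. 235.] [ 503. -508.   25.]
net 0.55 317 [276. 260.] [ 537. -491.   22.]
scene conf 0.96 [90.1, 258.9] rect (array([ 530.6, -449.1]), array([152.9, 177.9]), 81.8, 3024) plane (array([ 0.029, -0.059, 23.441]), array([ 549.
[... 485 characters left out ...]
] F [0.2 1.  0. ] w 85.2
scene tilt -0.0 floor pts 950 raised on tray 0 red on tray 10 red in dish 0
side tilt -0.0 floor pts 1292 raised on tray 3 red on tray 17 red in dish 0
shaker (array([ 540.5, -309.6]), array([ 53.6, 137.9]), 78.8, 513) handle (array([ 540.8, -313.4]), array([14.4, 70.2]), 79.1, 118)
spool [504. 399.  29.] [[465.0, 370.0, 5.0], [533.0, 438.0, 32.0]]
pliers [ 701. -116.   10.] [[620.0, -140.0, 6.0], [761.0, -96.0, 14.0]]
shaker (array([ 584.3, -332.1]), array([14. ,  3.6]), 43.0, 10) handle (array([0., 0.]), array([0., 0.]), 0.0, 0)
spool [497. 397.  29.] [[466.0, 369.0, 6.0], [531.0, 439.0, 33.0]]
pliers [ 749. -135.   10.] [[722.0, -144.0, 6.0], [767.0, -92.0, 14.0]]
```

>>> carry_out --increments '[0.2, 8, 12, 0, -0.01, 0.2, 15, 24, 0, -0.01, 0.2, 18, 29, 0, -0.01, 0.2, 19, 31, 0, -0.01, 0.2, 18, 29, 0, -0.01, 0.2, 14, 23, -5, 0, 0.2, 7, 12, -5, 0, 0.2, 3, 4, -2, 0, 0.2, 0, 0, -1, 0]'

```text
t: 47.07
tcp_pos: [534.5, -321.6, 186.3]
tool_rot: [3.079, 0.029, 1.371]
wrist_force: [-0.2, -0.7, -0.7]
width: 51.4
```

```bash
cat >> h.py <<'E'
def hd(c):
    s=st(); im,d,K,W=cam('wrist'); P=cloud(d,K,W); q=near(P,c,60,62,82); print('w handle',rect(q)); print('w body',rect(near(P,c,110,22,45)))
    for n in ['scene','side']:
        im,d,K,W=cam(n); P=cloud(d,K,W); print(n,'body',rect(near(P,c,100,12,42)),'handle',rect(near(P,c,60,55,80)))
        R=models.regions_of(n,'shaker_pad')
        if R: q=P[R[0]['mask']]; print('pad',R[0]['conf'],rect(q[(q[:,2]>1)&(q[:,2]<8)]))
E
python3 -c "
from h import *
hd((541,-313))"
```

```text
t 47.07 tcp [ 534.5 -321.6  186.3] rot [3.079 0.029 1.371] F [-0.2 -0.7 -0.7] w 51.4
w handle (array([ 538.2, -312.5]), array([14.4, 68.7]), 79.0, 1444)
w body (array([ 543.6, -332.3]), array([150.7, 127.9]), 1.8, 8130)
scene body (array([ 537.7, -341.6]), array([118.7, 146.4]), 79.7, 736) handle (array([ 540.7, -313.6]), array([14.5, 71.7]), 79.7, 121)
pad 0.7 (array([ 511. , -237.4]), array([ 78.7, 182.2]), 85.1, 915)
side body (array([ 538.2, -341.5]), array([115. , 143.4]), 79.1, 1353) handle (array([ 539. , -315.8]), array([15. , 69.1]), 79.7, 213)
pad 0.71 (array([ 498.6, -246.5]), array([ 90.8, 159.8]), 79.8, 1309)
```

>>> carry_out --increments '[0.2, 2, 3, -12, 0.005, 0.2, 1, 3, -25, 0, 0.2, 0, 0, -28, 0, 0.2, 0, 0, -15, 0, 0.2, 0, 0, -5, 0, 0.2, 0, 0, 0, 0]'

```text
t: 47.82
tcp_pos: [532.7, -325.4, 96.6]
tool_rot: [3.077, 0.033, 1.36]
wrist_force: [0.3, -0.1, 0.6]
width: 51.4
```

>>> carry_out --increments '[0.2, 3, 5, -4, 0.01, 0.2, 3, 6, -4, 0.01, 0.2, 0, 1, -4, 0, 0.2, 0, 0, 0, 0]'

```text
t: 48.15
tcp_pos: [539.8, -313.5, 85.0]
tool_rot: [3.075, 0.033, 1.38]
wrist_force: [-0.6, -0.6, 0.4]
width: 51.2
```

>>> carry_out --increments '[0.2, 0, 0, -7, 0, 0.2, 0, 0, -7, 0, 0.2, 0, 0, -4, 0, -1, 0, 0, -1, 0, -1, 0, 0, -1, 0, -1, 0, 0, 0, 0, -1, 0, 0, 0, 0, -1, 0, 0, 4, 0, -1, 0, 0, 8, 0, -1, 0, 0, 8, 0, -1, 0, 0, 4, 0]'

```text
t: 49.07
tcp_pos: [540.8, -313.0, 90.4]
tool_rot: [3.073, 0.034, 1.381]
wrist_force: [0.3, -0.0, -1.1]
width: 13.2
```

>>> carry_out --increments '[-1, -4, 8, 2, 0, -1, -7, 14, 0, 0, -1, -8, 16, 0, 0, -1, -7, 14, 0, 0, -1, -3, 8, 0, 0, -1, -1, 2, 0, 0, -1, 0, 0, 0, 0]'

```text
t: 49.65
tcp_pos: [508.6, -248.0, 96.3]
tool_rot: [3.069, 0.035, 1.379]
wrist_force: [-0.0, -0.2, -0.6]
width: 13.3
```

```bash
python3 -c "
from h import *
s=st(); x,y,z=s['tcp_pos']
for c in ['scene','side']: im,P=shk(c,x,y,z-50)
for c in ['scene','side']:
    im,d,K,W=cam(c); P=cloud(d,K,W); R=models.regions_of(c,'shaker_pad')
    if R: q=P[R[0]['mask']]; print('pad',R[0]['conf'],rect(q[(q[:,2]>1)&(q[:,2]<8)]))"
```

```text
t 49.65 tcp [ 508.6 -248.    96.3] rot [3.069 0.035 1.379] F [-0.  -0.2 -0.6] w 13.3
scene (array([ 514. , -249.8]), array([ 55.4, 143.1]), 79.4, 718) [[443.9, -288.1, 35.6], [550.6, -260.3, 66.7], [585.1, -223.1, 84.6]]
side (array([ 511.4, -252. ]), array([ 57. , 143.4]), 78.9, 1227) [[438.6, -290.4, 36.6], [501.9, -265.7, 66.4], [580.9, -215.7, 83.8]]
pad 0.43 (array([0., 0.]), array([0., 0.]), 0.0, 0)
pad 0.88 (array([ 508.2, -252.6]), array([ 87. , 181.3]), 76.1, 890)
```

Well placed. I lower it about 30 mm and release.

>>> carry_out --increments '[-1, -1, 0, -6, 0, -1, 0, 0, -9, 0, -1, 0, 0, -8, 0, -1, 0, 0, -5, 0, -1, 0, 0, -3, 0, -1, 0, 0, -2, 0]'

```text
t: 50.45
tcp_pos: [509.1, -251.9, 63.8]
tool_rot: [3.064, 0.039, 1.373]
wrist_force: [-12.7, 3.6, 41.9]
width: 13.3
```

>>> carry_out --increments '[-1, 0, 0, 3, 0, -0.5, 0, 0, 0, 0, 0.5, 0, 0, 0, 0, 1, 0, 0, 0, 0, 1, 0, 0, 0, 0, 1, 0, 0, 8, 0, 1, 0, 0, 20, 0, 1, 0, 0, 30, 0, 1, 0, 0, 35, 0, 1, 0, 0, 35, 0, 1, 0, 0, 25, 0, 1, 0, 0, 10, 0]'

```text
t: 51.45
tcp_pos: [505.3, -248.8, 232.5]
tool_rot: [3.076, 0.034, 1.376]
wrist_force: [0.2, -0.7, 0.5]
width: 85.3
```

>>> carry_out --increments '[1, -5, 10, 10, 0, 1, -8, 20, 10, 0, 1, -8, 30, 5, 0, 1, -8, 30, 0, 0, 1, -8, 30, 0, 0, 1, -8, 20, 0, 0, 1, -3, 10, 0, 0, 1, 0, 0, 0, 0]'

```text
t: 52.12
tcp_pos: [455.3, -95.2, 265.9]
tool_rot: [3.066, 0.036, 1.372]
wrist_force: [-0.9, -0.1, 0.2]
width: 85.5
```

```bash
python3 -c "
from h import *
st()
for c in ['scene','side']:
    im,d,K,W=cam(c); P=cloud(d,K,W); print('shaker',rect(near(P,(512,-250),110,12,42)),'handle',rect(near(P,(512,-250),110,55,80)),np.percentile(near(P,(512,-250),110,12,42)[:,2],[50,95]))
    if c=='scene': im0=im
    for n in ('shaker_pad','cork_mat'):
        R=models.regions_of(c,n)
        if R: q=P[R[0]['mask']]; print(n,R[0]['conf'],rect(q[(q[:,2]>1)&(q[:,2]<8)]))
    q=dish(c)
    for n in ('spool','pliers'):
        R=models.regions_of(c,n)
        if R: q=P[R[0]['mask']]; q=q[q[:,2]>5]; print(n,np.nanmedian(q,0).round(),np.percentile(q,[2,98],axis=0).round().tolist())
tray_state(); save('r',np.vstack([cv2.resize(im0[90:330,20:420],(800,480))]))"
```

```text
t 52.12 tcp [455.3 -95.2 265.9] rot [3.066 0.036 1.372] F [-0.9 -0.1  0.2] w 85.5
shaker (array([ 511.5, -254.3]), array([ 54.2, 146.9]), 78.6, 587) handle (array([ 509.8, -253.9]), array([14.1, 72.5]), 78.9, 120) [35.40729431 38.06074885]
cork_mat 0.64 (array([ 533.7, -449.4]), array([181.5, 182.8]), 81.7, 609)
scene conf 0.98 [89.7, 261.0] rect (array([ 505.6, -446.1]), array([151.6, 228.5]), 81.9, 3029) plane (array([ 0.029, -0.063, 23.261]), array([ 548.9, -457. ]), np.int64(364)) z [ 5.5 19.8 49.5]
spool [504. 398.  29.] [[465.0, 369.0, 5.0], [533.0, 437.0, 32.0]]
pliers [ 705. -115.   10.] [[621.0, -140.0, 6.0], [765.0, -92.0, 14.0]]
shaker (array([ 512.1, -256.5]), array([ 57.6, 143.4]), 78.4, 1053) handle (array([ 508.3, -256.2]), array([15.2, 69.9]), 79.4, 229) [34.66042099 37.86594552]
shaker_pad 0.84 (array([ 508.7, -249.7]), array([ 90.5, 180.5]), 79.5, 573)
cork_mat 0.6 (array([ 502.1, -473.8]), array([ 98.1, 245.8]), 35.0, 543)
side conf 0.79 [300.8, 349.7] rect (array([ 539.1, -455.3]), array([149.2, 151.5]), 81.3, 4188) plane (array([ 0.027, -0.044, 13.303]), array([ 531. , -420.2]), np.int64(831)) z [ 4.3  8.3 49.6]
spool [482. 397.  29.] [[455.0, 315.0, 6.0], [498.0, 435.0, 78.0]]
pliers [ 696. -121.   10.] [[617.0, -143.0, 6.0], [764.0, -95.0, 14.0]]
t 52.82 tcp [455.8 -97.5 265.2] rot [3.067 0.036 1.368] F [-0.1 -0.4 -0.7] w 85.5
scene tilt 0.001 floor pts 947 raised on tray 0 red on tray 7 red in dish 0
side tilt -0.0 floor pts 1375 raised on tray 1 red on tray 79 red in dish 9
```

View pics/r.png

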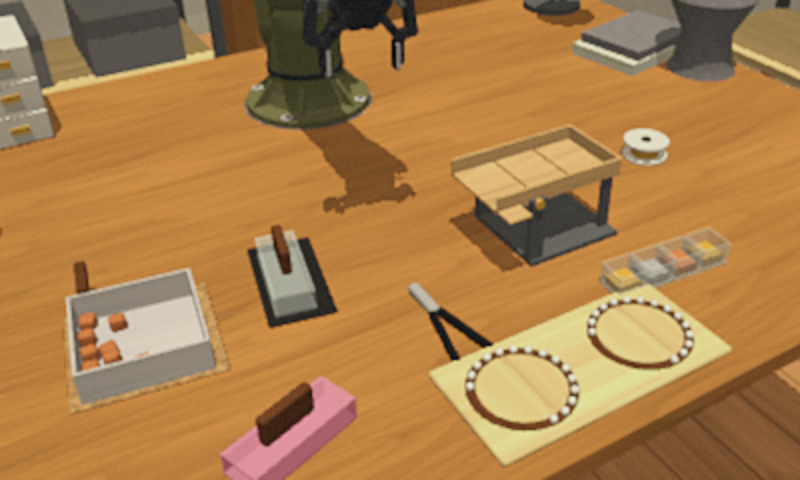

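The last picture shows the dish at (140,335) on its mat with the nuggets. The empty shaker is at (285,275) on its pad, the tray at (535,170) is level and empty, and the pliers and spool have not moved. I hand the job in.

```bash
python3 -c "
from plant import robot
print(robot.close_job())"
```

```text
the job is handed in; nothing more can be done
None
```

I did the job as asked, in order, and handed it in at about 53 s of the 210 s. I set the dish under the lip and shook out all 8 nuggets with level forward strokes. That left 3, 2 and 3 in the three fields (lip to closed end: 3, 2, 3), with none piled. I put the shaker back on its pad, pushed the tab to full tilt (0.65 rad), let the tray fall back level, and returned the dish to its mat.

The last checks showed:
- **Nuggets:** the wrist camera counted 8 in the dish once it stood on the mat. The tray read level and empty.
- **Dish and shaker:** each stands within about 8 mm of the centre of its mat or pad. The shaker is empty and upright.
- **Spool and pliers:** they are where they were at the start.

Some things did not go cleanly or stay uncertain:
- **Shaker knocked aside:** it moved about 65 mm off its pad while I was returning the dish, so I put it back a second time.
- **Force:** on that second placing the wrist force briefly reached 42 N, through the shaker held in the fingers. That is under the 120 N limit. I take the 40 N limit to cover only the arm and gripper body, which did not touch anything.
- **Tab:** the fingertip slipped off it after full tilt, once the nuggets had already slid into the dish.
- **How the nuggets lay:** depth readings put their tops about 20 mm above the tray floor, so they may have rested on a 20 mm side rather than their 16 mm one.

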